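Pen the craft balls and tip out the beads

TASK

Set out the craft-shop workshop counter: roll every papier-mache ball along the wooden fence into the pen at its end, keeping them on the counter (no lifting), and turn the blue knob clockwise until the gate clicks shut across the mouth behind them. Tip all the beads from the scoop into the blue bowl and stand the empty scoop back upright on its cork mat. Do not shift the other goods on the counter.

Things in the scene. Friction and masses are not known exactly. Their poses are not given: they have to be found in the camera images.
- bay: Wooden ball bay fixed to the counter. Origin: on the counter, middle of the pen's mouth. y runs along the lane into the pen; x points across the lane to the fence, away from the robot (within 0.09 rad of world x). Pen: y 0 to 285 mm, pink floor level with the counter, 94 mm wide between the fence and a near wall (10 mm thick), end wall at y 285; walls 50 mm high.
- bay_fence (a point): Point on the long fence's inner face, at bay (47, -200, 25) mm; axes as the bay's. The fence is straight, 50 mm high, 12 mm thick, and runs from bay y -465 mm to the end of the pen. Before the mouth (bay y < 0) the lane's near side is open.
- gate (a joint): Swing gate, rad: 0 parked, arm behind the fence towards bay -y; turns CLOCKWISE from above (value grows) to 1.571 = shut, arm across the mouth at bay y 0 (14 mm wide, 53 to 65 mm high). Over-centre spring: resistance is 0.1 to 0.16 N m from 0 to 0.8 and dies away to nothing near 1.15; past about 1.25 the spring snaps it on to 1.571 and holds it; let go before that it can spring back to 0. Above 1.45 it has clicked home.
- gate_knob (a point): Middle of the blue bar knob on the gate's pivot, 83 mm above the counter, at bay (75, 0) mm. The bar is 14 mm thick, 50 mm long, spans 65 to 97 mm height and lies along the gate arm. The point turns with the gate: its y axis is along the bar, the arm points to its -y.
- bowl_mid (a point): Loose blue bowl, 124 mm across the rim, 55 mm high, foot about 56 mm across; this point is on its axis half-way up (27 mm above its underside).
- scoop_grip (a point): Point on the red round handle (16 mm diameter) of the loose white scoop cup: 80 mm out from the cup's axis, 45 mm above its underside. Its axes are the scoop's: z up the cup's axis, y along the handle away from the cup. The handle runs level from 43 to 107 mm from the cup's axis. Cup: cone, 60 mm across the foot, 100 mm across the mouth, 60 mm high, wall 3 mm.
- scoop_mid (a point): Centre of the scoop's cup, on its axis 30 mm above its underside. The scoop starts upright on the mat with the six beads in it; tip it about 105 degrees for all of them to come out.
- mat_top (a point): Centre of the top of the fixed round cork mat, 110 mm across, 3 mm thick.
- ball1_center (a point): Centre of a kraft papier-mache ball, 80 mm in diameter, about 60 g, rolls with noticeable drag (soon stops) (orientation means nothing). It starts before the pen, 35 to 70 mm clear of the fence on the robot's side. May be absent.
- ball2_center (a point): Centre of a kraft papier-mache ball, 80 mm in diameter, about 60 g, rolls with noticeable drag (soon stops) (orientation means nothing). It starts before the pen, 35 to 70 mm clear of the fence on the robot's side. May be absent.
- ball3_center (a point): Centre of a kraft papier-mache ball, 80 mm in diameter, about 60 g, rolls with noticeable drag (soon stops) (orientation means nothing). It starts before the pen, 35 to 70 mm clear of the fence on the robot's side. May be absent.
- bead1_center (a point): Centre of a chunky round wooden bead, 22 mm in diameter, 10 g, smooth, in the scoop.
- bead2_center (a point): Centre of a chunky round wooden bead, 22 mm in diameter, 10 g, smooth, in the scoop.
- bead3_center (a point): Centre of a chunky round wooden bead, 22 mm in diameter, 10 g, smooth, in the scoop.
- bead4_center (a point): Centre of a chunky round wooden bead, 22 mm in diameter, 10 g, smooth, in the scoop.
- bead5_center (a point): Centre of a chunky round wooden bead, 22 mm in diameter, 10 g, smooth, in the scoop.
- bead6_center (a point): Centre of a chunky round wooden bead, 22 mm in diameter, 10 g, smooth, in the scoop.
- elephant: Bystander: papier-mache elephant, about 110 mm long; origin at its underside. Leave it where it is.
- round_box: Bystander: round kraft box, 84 mm across, 50 mm high; origin at its underside. Leave it where it is.
- kraft_box: Bystander: kraft box, 94 x 74 x 58 mm; origin at its underside. Leave it where it is.
- heart: Bystander: white heart, about 70 mm, 22 mm thick; origin at its underside. Leave it where it is.
Mind the look-alikes: they are no part of the job. What is shaped like the part that bears ball2_center but red is not meant.

How it is judged:
At the end, for the whole second after the job is handed in: Every ball present lies inside the pen behind the gate (its centre more than 36 mm past the mouth, on the counter); the gate is clicked shut (joint above 1.45); every bead lies inside the upright bowl; the scoop stands upright (within 0.1 rad) on the mat, its axis within 35 mm of the mat's centre (y of ball1_center in the frame of bay between 0.036 and 0.255 m and x of ball1_center in the frame of bay between -0.02 and 0.02 m and height (world z) of each of ball1_center, ball2_center, ball3_center below 0.055 m and y of ball2_center in the frame of bay between 0.036 and 0.255 m and x of ball2_center in the frame of bay between -0.02 and 0.02 m and y of ball3_center in the frame of bay between 0.036 and 0.255 m and x of ball3_center in the frame of bay between -0.02 and 0.02 m and value of joint gate above 1.45 rad and horizontal distance between each of bead1_center, bead2_center, bead3_center, bead4_center, bead5_center, bead6_center and bowl_mid below 0.058 m and z of each of bead1_center, bead2_center, bead3_center, bead4_center, bead5_center, bead6_center in the frame of bowl_mid below 0.035 m and angle between bowl_mid's own z axis and vertical below 0.2 rad and horizontal distance between scoop_mid and mat_top below 0.035 m and angle between scoop_mid's own z axis and vertical below 0.1 rad and height (world z) of scoop_mid below 0.041 m); the robot touches nothing.
It fails at once if a ball is lifted off the counter (centre above 65 mm) (height (world z) of any of ball1_center, ball2_center, ball3_center above 0.065 m).
It fails at once if one of the other goods is shifted by more than 30 mm (distance of any of elephant, round_box, kraft_box, heart from where it was at the start of the episode above 0.03 m).
Of ball1, ball2, ball3 only 2 to 3 are there at a start; the rules pass over those that are not, and their reading is None.
At some moment in a run one of bowl may be knocked a few centimetres aside while the robot is not near it.
It also fails if it takes over 210 s, if anything falls off the work surface, if the arm or the gripper's body presses on something with over 40 N, if the wrist force passes 120 N, or if a joint passes its speed limit or range.

ROBOT

A 6-joint arm with a two-finger parallel gripper is mounted at the origin on the work surface. World frame = base frame: x ahead of the robot, y to its left, z up, the work surface at z = 0. Lengths are in m, angles in rad, forces in N, time in s.
With the tool pointing down it reaches from about 0.35 to 0.975 m from the base axis. Payload 4.9 kg.
Tool frame: the origin (TCP) lies at the very end of the fingers, on their centre line; the grasp point (between the pads) lies behind it (manip.pinch_z is the y of the grasp point in the tool frame, in m); y points along the fingers, x is the direction in which the jaws open and shut, and the axes are right-handed (so a half turn about y gives the same grasp; the last joint's range is limited). The gripper opens to 85 mm and grips with 20 to 120 N. Pads are 22 mm wide; open, the fingers measure 114 mm over their backs; the gripper's body (76 mm by 85 mm) begins 54 mm behind the grasp point. The pads swing forward as they close: fully open they stand 13 mm farther back than shut.
Start: joints at [-1.281, 0.053, 1.613, -0, 1.476, -0.119], TCP at [0.248, -0.573, 0.231] pointing down, gripper open.
Joint ranges: [-3.01, 3.01], [-1.01, 2.22], [0.06, 2.58], [-1.02, 4.17], [0.09, 2.62], [-3.14, 3.14]. Speed limits (rad/s): [2.57, 2.57, 3.14, 3.14, 3.14, 3.14].

INTERFACE

Orientations are given as a unit quaternion [w, x, y, z].
In Python, from plant import manip gives the robot as it stands.
- The arm moves only by the tool drive_tool, never from a script. Its argument "motion" is a list of rows, each a list of 3 entries, a list of its own where there are three numbers: the shift along the tool's x, y, z in units of 25 mm (1.0 is 25 mm), then the turn, a rotation vector about the tool's x, y, z in units of 5 degrees (1.0 is 5 degrees), then the closure, from -1 (fully open) to 1 (shut). A call has 1 to 12 rows; each row shifts and turns the commanded pose from where the row before left it, along the tool's axes as they then stand; what a row does not reach is not made up. A row lasts 1/10 s, in which the tool goes at most 50 mm and 8.59 degrees, less where a joint would pass 70% of its speed; a pose out of reach is approached as far as the arm can. A call is refused whole if a number of a shift passes 1 or a number of a turn 1, either way. A call with a gripper value outside its range is refused whole. The fingers move at their own pace and stop on an object; the grip force is fixed at half the most. Time passes only in rows, so rows that do not move let the fingers close. It gives the time, the measured TCP pose, the force and the opening at its end, in the units of the state.
- manip.state(): the state, without advancing time (a new reading comes with each control period).
- manip.grab_frame(name): name is "scene" or "top"; returns a dict with "img" (384x512x3 uint8, blue, green, red), "range_z" (384x512 float32, m along the optical axis (not along the pixel's ray), 0 where there is no reading), "camera_matrix" (3x3 intrinsics, pixels), "world_from_camera" (4x4, takes a point from camera to world coordinates). Camera axes: x right, y down, z forward; pixel columns grow to the right and rows downward; lengths in m; the calibration is good to about 2 mm. A picture is of the moment at which its call begins.
- manip.job_done(): hands the job in, once; it reports no verdict.
The state is a dict: "time": time; "joint_pos": joint angles; "joint_vel": joint speeds; "joint_efforts": joint torques, N m; "tool_pos": TCP position; "tool_rot": TCP orientation; "contact_force": force on the tool from outside, world axes, zero at the start; "ft_torque": the same for the moment, N m; "gripper_width": opening from 0.0 (shut) to 1.0 (fully open).
Only numpy, scipy, OpenCV 4.12 (cv2) and the standard library are available. Lean on these libraries where they do the work, as an engineer would, in place of code of your own. Each camera call takes 0.05 s, during which the arm holds its last target. There are 200 camera calls.

## Working session

There is one attempt and no reset: what is moved stays moved. The work goes in short steps, Python scripts to look and compute and a tool call to move; the robot and the scene stay as the last step left them, time stands still between calls to the robot, and variables do not carry over. Pictures are saved under pics/ and viewed, about 12 in all and at most 16, crops included, and the job is handed in when it is done.

Besides the shell and the picture viewer there is one more tool, called after "Request:" in YAML: its name, and indented under it one key for each argument. drive_tool: Moves the arm, as the interface text tells. Its arguments: {"type":"object","properties":{"motion":{"type":"array","items":{"type":"array"}}},"required":["motion"]}

```bash
mkdir -p pics; ls
cat > h.py <<'E'
import numpy as np, cv2
from plant import manip
from scipy.spatial.transform import Rotation as R
def grab(n,f):
    d=manip.grab_frame(n); np.savez(f'pics/{f}.npz',**d); cv2.imwrite(f'pics/{f}.png',d['img']); return d
def cloud(d):
    K=d['camera_matrix'];z=d['range_z'];v,u=np.mgrid[:z.shape[0],:z.shape[1]]
    p=np.stack([(u-K[0,2])/K[0,0]*z,(v-K[1,2])/K[1,1]*z,z],-1);T=d['world_from_camera']
    return p@T[:3,:3].T+T[:3,3]
def Rt(q): return R.from_quat([q[1],q[2],q[3],q[0]])
E
python3 - <<'E'
from h import *
a=grab('scene','s0');b=grab('top','t0')
cv2.imwrite('pics/both0.png',cv2.resize(np.vstack([a['img'],b['img']]),None,fx=.78,fy=.78))
for d in(a,b):print(d['world_from_camera'].round(3).tolist(),d['camera_matrix'].round(1).tolist())
s=manip.state();print(s);print(Rt(s['tool_rot']).as_matrix().round(3),manip.pinch_z)
E
```

```text
pics
[[-0.895, 0.327, -0.303, 1.015], [0.446, 0.665, -0.599, 0.896], [0.006, -0.671, -0.741, 1.253], [0.0, 0.0, 0.0, 1.0]] [[470.0, 0.0, 253.8], [0.0, 470.0, 193.2], [0.0, 0.0, 1.0]]
[[0.01, -0.99, 0.143, 0.399], [-1.0, -0.01, -0.001, -0.065], [0.002, -0.143, -0.99, 1.075], [0.0, 0.0, 0.0, 1.0]] [[383.9, 0.0, 249.9], [0.0, 383.9, 194.7], [0.0, 0.0, 1.0]]
{'time': 0.1, 'joint_pos': array([-1.28101057e+00,  5.33099012e-02,  1.61416304e+00, -3.81457228e-07,
        1.47602784e+00, -1.19007824e-01]), 'joint_vel': array([-0.00090252, -0.00268538, -0.00334465, -0.00041842,  0.00120161,
       -0.00037036]), 'joint_efforts': array([-1.49469893e-04, -3.94907427e+01, -3.71363068e+01, -6.88637465e-05,
        3.99524331e-03, -1.78051886e-05]), 'tool_pos': array([ 0.24826973, -0.57294846,  0.23017036]), 'tool_rot': array([ 0.59151432, -0.5906453 ,  0.38861941, -0.38758728]), 'contact_force': array([ 0.44605653, -0.34474725, -1.41230079]), 'ft_torque': array([ 0.03277987, -0.03325545,  0.00824216]), 'gripper_width': 0.9994562209900774}
[[ 0.398 -0.001  0.918]
 [-0.918  0.002  0.398]
 [-0.002 -1.     0.   ]] -0.0187
```

View pics/both0.png

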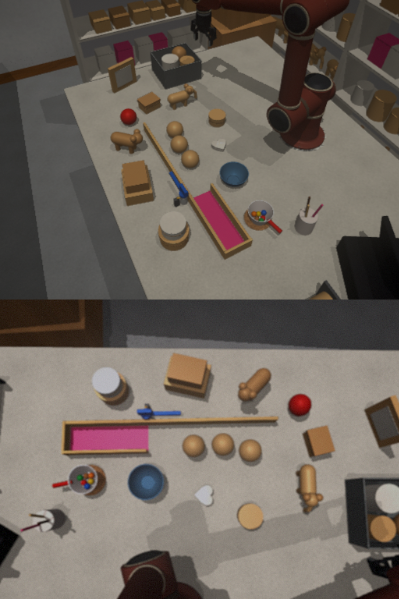

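The scene camera is the upper picture and the top camera the lower. There are three kraft balls before the mouth, with the fence behind them. The pen (pink) is at the left, the scoop and bowl are on the robot's side, and the red ball is a look-alike. Next I'll enlarge the top view and measure.

Run:
```python
from h import *
b=dict(np.load('pics/t0.npz'));P=cloud(b);im=b['img']
cv2.imwrite('pics/c0.png',cv2.resize(im[100:300,50:450],None,fx=2,fy=2,interpolation=cv2.INTER_CUBIC))
hsv=cv2.cvtColor(im,cv2.COLOR_BGR2HSV)
def blobs(name,m,mn=15):
    n,l,s,c=cv2.connectedComponentsWithStats(m.astype(np.uint8))
    for i in range(1,n):
        if s[i,4]>=mn:
            q=P[(l==i)&(b['range_z']>0)]
            print(name,s[i].tolist(),'med',np.median(q,0).round(3),'min',q.min(0).round(3),'max',q.max(0).round(3))
H,S,V=hsv[...,0],hsv[...,1],hsv[...,2]
blobs('blue',(H>95)&(H<125)&(S>110)&(V>40),40)
blobs('pink',(H>160)&(H<178)&(S>120)&(V>90),200)
blobs('red',((H<6)|(H>176))&(S>170)&(V>80),20)
# spheres/objects by height
for lo,hi,n in((.06,.1,'hi60'),(.03,.06,'mid')):
    z=P[...,2]; blobs(n,(z>lo)&(z<hi)&(P[...,0]>.3)&(abs(P[...,1])<.6),60)
```

```text
blue [176, 140, 55, 8, 250] med [0.677 0.068 0.066] min [ 0.67 -0.01  0.06] max [0.687 0.13  0.099]
blue [182, 147, 11, 6, 45] med [0.667 0.106 0.063] min [0.66  0.093 0.057] max [0.671 0.12  0.075]
blue [177, 225, 24, 20, 308] med [0.439 0.101 0.005] min [ 0.414  0.07  -0.002] max [0.466 0.135 0.017]
blue [108, 236, 7, 7, 40] med [0.425 0.306 0.035] min [0.417 0.299 0.029] max [0.433 0.315 0.039]
pink [90, 162, 100, 31, 2872] med [0.602 0.247 0.   ] min [ 0.557  0.107 -0.007] max [0.647 0.387 0.008]
red [371, 122, 27, 25, 524] med [ 0.714 -0.428  0.07 ] min [ 0.684 -0.465  0.048] max [ 0.749 -0.397  0.082]
red [104, 231, 7, 6, 28] med [0.438 0.323 0.026] min [0.433 0.315 0.022] max [0.446 0.331 0.03 ]
red [68, 233, 19, 8, 77] med [0.429 0.39  0.055] min [0.421 0.367 0.048] max [0.439 0.414 0.059]
hi60 [315, 88, 32, 33, 637] med [ 0.796 -0.284  0.084] min [ 0.753 -0.327  0.061] max [ 0.843 -0.24   0.099]
hi60 [210, 98, 57, 21, 343] med [ 0.781 -0.031  0.072] min [ 0.758 -0.107  0.06 ] max [0.814 0.047 0.1  ]
hi60 [125, 102, 35, 28, 225] med [0.74  0.216 0.072] min [0.723 0.187 0.06 ]
[... 1766 characters left out ...]
d [ 0.549 -0.055  0.054] min [ 0.53  -0.096  0.038] max [ 0.606 -0.019  0.06 ]
mid [306, 179, 29, 29, 157] med [ 0.536 -0.233  0.054] min [ 0.515 -0.292  0.032] max [ 0.592 -0.217  0.06 ]
mid [163, 211, 47, 46, 649] med [0.445 0.119 0.047] min [0.382 0.041 0.03 ] max [0.501 0.164 0.06 ]
mid [67, 212, 56, 37, 668] med [0.44  0.341 0.046] min [0.4   0.272 0.03 ] max [0.495 0.418 0.06 ]
mid [382, 212, 7, 40, 66] med [ 0.447 -0.423  0.056] min [ 0.4   -0.434  0.03 ] max [ 0.503 -0.421  0.06 ]
mid [304, 261, 33, 29, 787] med [ 0.333 -0.251  0.05 ] min [ 0.3   -0.294  0.031] max [ 0.372 -0.211  0.055]
mid [65, 269, 15, 18, 98] med [0.324 0.391 0.045] min [0.3   0.385 0.03 ] max [0.345 0.414 0.06 ]
```

View pics/c0.png

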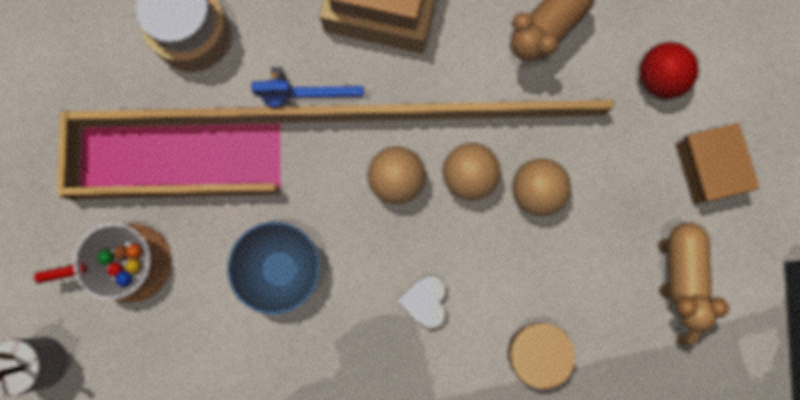

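The enlarged crop shows the balls at about (396,175), (471,170), (541,187) and the gate knob at about (270,88), with the arm to the right. The scoop cup is at (113,262) with its handle to the left (+y), and the bowl is at (274,267). Precise fits are next.

```bash
cat >> h.py <<'E'
from scipy.optimize import least_squares
def sphere(P,c,r=.04):
    m=(np.linalg.norm(P[...,:2]-c,axis=-1)<.045)&(P[...,2]>.03)&(P[...,2]<.09)
    q=P[m]; s=least_squares(lambda x:np.linalg.norm(q-x,axis=1)-r,[*c,.04],loss='soft_l1',f_scale=.003)
    return s.x
def circ(q,r=None):
    s=least_squares(lambda x:np.hypot(q[:,0]-x[0],q[:,1]-x[1])-(x[2] if r is None else r),[*np.median(q,0)[:2],.05],loss='soft_l1',f_scale=.002)
    return s.x
E
python3 - <<'E'
from h import *
from scipy.spatial.transform import Rotation as R
for f in('t0','s0'):
    b=dict(np.load(f'pics/{f}.npz'));P=cloud(b);x,y,z=P[...,0],P[...,1],P[...,2]
    print(f)
    for c in((.566,-.058),(.572,-.16),(.552,-.254)): print('ball',sphere(P,c).round(4))
    m=(z>.045)&(z<.056)&(x>.62)&(x<.70)&(y>-.36)&(y<.40)
    q=P[m]
    for it in range(3):
        p=np.polyfit(q[:,1],q[:,0],1);r=q[:,0]-np.polyval(p,q[:,1]);q=q[abs(r)<.012]
    print('fence x=',p,r.std(), np.percentile(r,[2,50,98]).round(4),'y',q[:,1].min(),q[:,1].max())
    m=(z>.045)&(z<.056)&(x>.53)&(x<.57)&(y>.1)&(y<.42);q=P[m];print('near wall',np.polyfit(q[:,1],q[:,0],1),q[:,1].min(),q[:,1].max(),q[:,2].mean())
    m=(z>.082)&(z<.1)&(x>.64)&(x<.72)&(y>.06)&(y<.16);q=P[m];print('knob',q.mean(0).round(4),q.min(0).round(4),q.max(0).round(4),len(q))
    m=(z>.048)&(z<.06)&(np.hypot(x-.44,y-.10)<.08);q=P[m];print('bowl rim',circ(q).round(4),len(q),q[:,2].max())
    m=(z>.054)&(z<.066)&(np.hypot(x-.44,y-.32)<.07);q=P[m];print('scoop rim',circ(q).round(4),len(q),q[:,2].max())
    hsv=cv2.cvtColor(b['img'],cv2.COLOR_BGR2HSV);H,S,V=cv2.split(hsv)
    m=((H<6)|(H>174))&(S>140)&(V>60)&(y>.36)&(y<.45)&(x>.4)&(x<.47)&(z>.03);q=P[m]
    print('handle',q.mean(0).round(4),np.polyfit(q[:,1],q[:,0],1),q.min(0),q.max(0),len(q))
    m=(z>.0015)&(z<.008)&(np.hypot(x-.435,y-.30)<.08);q=P[m];print('mat',q.min(0),q.max(0))
    m=(H>5)&(H<20)&(S>90)&(z<.012)&(np.hypot(x-.435,y-.30)<.085);q=P[m];print('mat col',q.min(0),q.max(0),circ(q,.055) if len(q)>5 else 0,len(q))
E
```

```text
t0
ball [ 0.5691 -0.0585  0.0392]
ball [ 0.5753 -0.1611  0.0392]
ball [ 0.5547 -0.2565  0.0393]
fence x= [-0.03217491  0.65848949] 0.003644967675411936 [-0.0057 -0.0001  0.0062] y -0.35328669929614026 0.3999614748269983
near wall [-0.00857501  0.54895571] 0.10676981883139659 0.4007734378739533 0.04924224788480432
knob [0.6763 0.1079 0.0937] [0.6698 0.0842 0.0823] [0.6856 0.133  0.0994] 131
bowl rim [0.4415 0.1027 0.0585] 303 0.05977023505657231
scoop rim [0.4472 0.3139 0.047 ] 259 0.06576415874375541
handle [0.4293 0.3912 0.0543] [-0.20630092  0.50998663] [0.42050053 0.36691995 0.04837807] [0.43922284 0.41557459 0.05874001] 85
mat [0.35733506 0.22182482 0.00150592] [0.51497714 0.37234958 0.00787291]
mat col [ 0.39525484  0.2547561  -0.00299186] [0.50120536 0.31739682 0.00842262] [0.44859897 0.32126212 0.05      ] 357
s0
ball [ 0.5729 -0.0588  0.0398]
ball [ 0.5792 -0.1619  0.0398]
ball [ 0.5583 -0.257   0.0397]
fence x= [-0.03124075  0.66478382] 0.0037866330564849332 [-0.0067  0.      0.0063] y -0.3528061662524091 0.39965389139642593
near wall [-0.01869796  0.55737455] 0.10693609994739095 0.40188139164377684 0.049381887860567686
knob [0.6841 0.1137 0.0936] [0.6748 0.0872 0.0827] [0.691  0.1362 0.0999] 80
bowl rim [0.4474 0.1049 0.0586] 190 0.05957395917494468
scoop rim [0.4533 0.3168 0.0473] 207 0.06589831583364969
handle [0.4382 0.3901 0.0538] [-0.20490353  0.51816678] [0.42695919 0.36038085 0.04562238] [0.45121139 0.42050266 0.06103621] 97
mat [0.35607968 0.2201788  0.00153395] [0.51367933 0.37653667 0.00789861]
mat col [ 0.40774173  0.25791615 -0.00546761] [0.50820991 0.3621995  0.01083384] [0.52084377 0.34815344 0.05      ] 280
```

Bay frame from the mean of the two cameras: origin ≈ (0.605, 0.1085), yaw ≈ 0.0317. The knob check agrees (0.680, 0.111). Balls in bay coordinates (mm) are about (-39,-166), (-37,-269) and (-60,-364).

The plan is to cradle each ball from behind between half-open fingers. First I'll turn the tool so its axes match the bay's: tool x = bay x, tool z = bay y.

Request:
drive_tool:
  motion:
    - [[0,0,0],[0,-1,0],0]
    - [[0,0,0],[0,-1,0],0]
    - [[0,0,0],[0,-1,0],0]
    - [[0,0,0],[0,-1,0],0]
    - [[0,0,0],[0,-1,0],0]
    - [[0,0,0],[0,-1,0],0]
    - [[0,0,0],[0,-1,0],0]
    - [[0,0,0],[0,-1,0],0]
    - [[0,0,0],[0,-1,0],0]
    - [[0,0,0],[0,-1,0],0]
    - [[0,0,0],[0,-1,0],0]
    - [[0,0,0],[0,-1,0],0]

```text
time: 1.3
tool_pos: [0.2483, -0.5731, 0.2305]
tool_rot: [0.706, -0.706, 0.039, -0.039]
contact_force: [-0.2, -0.5, -0.6]
gripper_width: 0.497
```

Request:
drive_tool:
  motion:
    - [[0,0,0],[0,-0.85,0],0]
    - [[0,0,0],[0,-0.85,0],0]
    - [[1,0,1],[0,0,0],0]
    - [[1,0,1],[0,0,0],0]
    - [[1,0,1],[0,0,0],0]
    - [[1,0,1],[0,0,0],0]
    - [[1,0,1],[0,0,0],0]
    - [[1,0,1],[0,0,0],0]
    - [[1,0,1],[0,0,0],0]
    - [[1,0,1],[0,0,0],0]
    - [[1,0,1],[0,0,0],0]
    - [[0,0,0],[0,0,0],0]

```text
time: 2.5
tool_pos: [0.4677, -0.3381, 0.2307]
tool_rot: [0.708, -0.706, -0.014, 0.013]
contact_force: [-1.1, 0.3, -0.1]
gripper_width: 0.502
```

```bash
cat >> h.py <<'E'
O=np.array([.605,.1085]);A=-.0317
BX=np.array([np.cos(A),-np.sin(A)]);BY=np.array([np.sin(A),np.cos(A)])
def tob(p): d=np.asarray(p)[:2]-O; return np.array([d@BX,d@BY])
def st():
    s=manip.state();M=Rt(s['tool_rot']).as_matrix()
    print('t',round(s['time'],1),'pos',s['tool_pos'].round(4),'bay',tob(s['tool_pos']).round(4),'w',round(float(s['gripper_width']),3),'F',s['contact_force'].round(1),'J',s['joint_pos'].round(3))
    print(M.round(3).tolist()); return s,M
E
python3 -c "
from h import *
st()"
```

```text
t 2.5 pos [ 0.4677 -0.3381  0.2307] bay [-0.1514 -0.442 ] w 0.502 F [-1.1  0.3 -0.1] J [-7.550e-01 -6.000e-02  1.726e+00  1.000e-03  1.476e+00 -7.940e-01]
[[0.999, 0.0, -0.038], [0.038, 0.002, 0.999], [0.0, -1.0, 0.002]]
```

Request:
drive_tool:
  motion:
    - [[0.45,0,0.9],[0,0,0],0]
    - [[0.45,0,0.9],[0,0,0],0]
    - [[0.45,0,0.9],[0,0,0],0]
    - [[0.45,0,0.9],[0,0,0],0]
    - [[0.45,0,0.9],[0,0,0],0]
    - [[0.45,0,0.9],[0,0,0],0]
    - [[0.45,0,0.9],[0,0,0],0]
    - [[0.45,0,0.9],[0,0,0],0]
    - [[0.45,0,0.9],[0,0,0],0]
    - [[0.45,0,0.9],[0,0,0],0]
    - [[0,0,0],[0,0,0],0]
    - [[0,0,0],[0,0,0],0]

```text
time: 3.7
tool_pos: [0.5703, -0.1128, 0.2308]
tool_rot: [-0.707, 0.707, 0.012, -0.012]
contact_force: [0.4, -0.5, 0.8]
gripper_width: 0.499
```

```bash
python3 -c "
from h import *
st()"
```

```text
t 3.7 pos [ 0.5703 -0.1128  0.2308] bay [-0.0417 -0.2201] w 0.499 F [ 0.4 -0.5  0.8] J [-3.230e-01 -5.000e-02  1.716e+00 -1.000e-03  1.476e+00 -3.570e-01]
[[0.999, -0.001, -0.034], [0.034, -0.001, 0.999], [-0.001, -1.0, -0.0]]
```

Request:
drive_tool:
  motion:
    - [[0.1,0.9,0.1],[0,0,0],0]
    - [[0,0.9,0],[0,0,0],0]
    - [[0,0.9,0],[0,0,0],0]
    - [[0,0.9,0],[0,0,0],0]
    - [[0,0.9,0],[0,0,0],0]
    - [[0,0.9,0],[0,0,0],0]
    - [[0,0.9,0],[0,0,0],0]
    - [[0,0.9,0],[0,0,0],0]
    - [[0,0.8,0],[0,0,0],0]
    - [[0,0,0],[0,0,0],0]

```text
time: 4.7
tool_pos: [0.5698, -0.1104, 0.0277]
tool_rot: [0.708, -0.706, -0.009, 0.014]
contact_force: [-0.4, 0.2, -0.4]
gripper_width: 0.501
```

Run:
```python
from h import *
st()
d=grab('top','t1');cv2.imwrite('pics/c1.png',cv2.resize(d['img'][100:300,50:350],None,fx=2,fy=2))
```

```text
t 4.7 pos [ 0.5698 -0.1104  0.0277] bay [-0.0421 -0.2176] w 0.501 F [-0.4  0.2 -0.4] J [-3.190e-01  1.650e-01  1.856e+00 -1.000e-03  1.128e+00 -3.510e-01]
[[0.999, -0.007, -0.032], [0.032, 0.002, 0.999], [-0.007, -1.0, 0.002]]
```

View pics/c1.png

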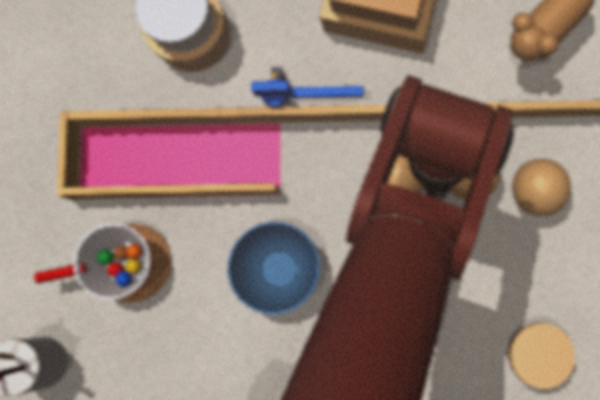

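Top view: the hand is between balls 1 and 2 with no contact force. Starting the ball 1 push.

Request:
drive_tool:
  motion:
    - [[0,0,0.3],[0,0,0],0]
    - [[0.16,0,0.45],[0,0,0],0]
    - [[0.17,0,0.45],[0,0,0],0]
    - [[0.17,0,0.45],[0,0,0],0]
    - [[0.17,0,0.45],[0,0,0],0]
    - [[0.17,0,0.45],[0,0,0],0]
    - [[0.17,0,0.45],[0,0,0],0]
    - [[0.17,0,0.45],[0,0,0],0]
    - [[0.17,0,0.45],[0,0,0],0]
    - [[0.17,0,0.45],[0,0,0],0]
    - [[0.17,0,0.45],[0,0,0],0]
    - [[0,0,0.2],[0,0,0],0]

```text
time: 5.95
tool_pos: [0.6116, 0.0177, 0.0314]
tool_rot: [0.707, -0.707, -0.012, 0.012]
contact_force: [-0.2, -1.0, 0.4]
gripper_width: 0.502
```

```bash
cat >> h.py <<'E'
def balls(d):
    P=cloud(d);z=P[...,2];H,S,V=cv2.split(cv2.cvtColor(d['img'],cv2.COLOR_BGR2HSV))
    # kraft-coloured sphere caps in lane area
    m=(z>.055)&(z<.088)&(P[...,0]>.5)&(P[...,0]<.66)&(P[...,1]>-.4)&(P[...,1]<.42)&(H>8)&(H<22)&(S>80)
    n,l,s,c=cv2.connectedComponentsWithStats(m.astype(np.uint8))
    for i in range(1,n):
        if s[i,4]>60:
            x=sphere(P,np.median(P[l==i],0)[:2]);print('ball bay',tob(x).round(4),'z',x[2].round(4),'n',s[i,4])
E
python3 - <<'E'
from h import *
st()
for n,f in(('top','t2'),('scene','s2')): balls(grab(n,f))
cv2.imwrite('pics/c2.png',cv2.resize(cv2.imread('pics/s2.png')[100:350,130:380],None,fx=2,fy=2))
E
```

```text
t 6.0 pos [0.6116 0.0177 0.0314] bay [ 0.0037 -0.091 ] w 0.502 F [-0.2 -1.   0.4] J [-0.093  0.222  1.782  0.     1.137 -0.127]
[[0.999, 0.0, -0.034], [0.034, 0.0, 0.999], [0.0, -1.0, 0.0]]
ball bay [ 0.0048 -0.0418] z 0.039 n 207
ball bay [-0.038  -0.2684] z 0.0393 n 555
ball bay [-0.0617 -0.3631] z 0.0393 n 568
ball bay [-0.0582 -0.3629] z 0.0403 n 119
ball bay [-0.0351 -0.2681] z 0.0405 n 114
ball bay [ 0.0097 -0.0382] z 0.0394 n 332
```

View pics/c2.png

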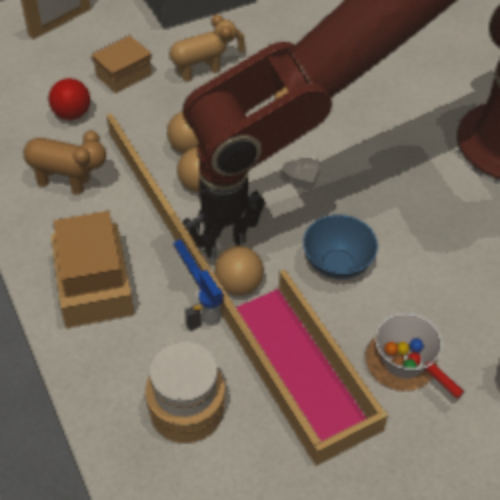

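Ball 1 sits in the cradle at the mouth, at about (240,270) in this crop. Continuing straight into the pen.

Request:
drive_tool:
  motion:
    - [[-0.08,0.05,0.45],[0,0,0],0]
    - [[-0.08,0.05,0.5],[0,0,0],0]
    - [[0,0,0.5],[0,0,0],0]
    - [[0,0,0.5],[0,0,0],0]
    - [[0,0,0.5],[0,0,0],0]
    - [[0,0,0.5],[0,0,0],0]
    - [[0,0,0.5],[0,0,0],0]
    - [[0,0,0.5],[0,0,0],0]
    - [[0,0,0.5],[0,0,0],0]
    - [[0,0,0.5],[0,0,0],0]
    - [[0,0,0.5],[0,0,0],0]
    - [[0,0,0.5],[0,0,0],0]

```text
time: 7.25
tool_pos: [0.6021, 0.1661, 0.0288]
tool_rot: [0.707, -0.707, -0.012, 0.012]
contact_force: [-0.4, 0.5, -0.5]
gripper_width: 0.502
```

Request:
drive_tool:
  motion:
    - [[0,0,0.5],[0,0,0],0]
    - [[0,0,0.5],[0,0,0],0]
    - [[0,0,0.5],[0,0,0],0]
    - [[0,0,0.5],[0,0,0],0]
    - [[0,0,0.5],[0,0,0],0]
    - [[0,0,0.5],[0,0,0],0]
    - [[0,0,0.5],[0,0,0],0]
    - [[0,0,0.4],[0,0,0],0]
    - [[0,0,0.3],[0,0,0],0]
    - [[0,0,-0.4],[0,0,0],0]
    - [[0,0,0],[0,0,0],0]

```text
time: 8.35
tool_pos: [0.5989, 0.2589, 0.0286]
tool_rot: [-0.707, 0.707, 0.011, -0.012]
contact_force: [-0.5, -0.7, 0.1]
gripper_width: 0.503
```

Run:
```python
from h import *
st()
for n,f in(('top','t3'),('scene','s3')): print(n);balls(grab(n,f))
```

```text
t 8.3 pos [0.5989 0.2589 0.0286] bay [-0.0013  0.1505] w 0.503 F [-0.5 -0.7  0.1] J [ 2.940e-01  3.110e-01  1.680e+00 -1.000e-03  1.152e+00  2.620e-01]
[[0.999, -0.0, -0.033], [0.033, -0.001, 0.999], [-0.0, -1.0, -0.001]]
top
ball bay [-0.0034  0.2372] z 0.0369 n 102
ball bay [-0.0381 -0.2685] z 0.0391 n 550
ball bay [-0.0618 -0.3631] z 0.0396 n 565
scene
ball bay [-0.0574 -0.3631] z 0.0393 n 226
ball bay [-0.0341 -0.2689] z 0.0399 n 248
ball bay [0.0027 0.2346] z 0.0395 n 454
```

Ball 1 is deep in the pen (bay y ≈ 236). For ball 2 I'll enter the gap along the line of centres of balls 2 and 3, yawed 14°.

Request:
drive_tool:
  motion:
    - [[0,-1,0],[0,0,0],0]
    - [[0,-1,0],[0,0,0],0]
    - [[0,-1,0],[0,0,0],0]
    - [[0,-1,0],[0,0,0],0]
    - [[0,-1,0],[0,0,0],0]
    - [[-0.3,0,-1],[0,0,0],-0.2]
    - [[-0.3,0,-1],[0,0,0],-0.2]
    - [[-0.3,0,-1],[0,0,0],-0.2]
    - [[-0.3,0,-1],[0,0,0],-0.2]
    - [[-0.3,0,-1],[0,0,0],-0.2]
    - [[-0.3,0,-1],[0,0,0],-0.2]
    - [[0,0,-1],[0,0,0],-0.2]

```text
time: 9.65
tool_pos: [0.5589, 0.0823, 0.1537]
tool_rot: [0.707, -0.707, -0.012, 0.012]
contact_force: [0.4, 0.1, 1.2]
gripper_width: 0.597
```

Request:
drive_tool:
  motion:
    - [[0,0,-1],[0,0,0],-0.2]
    - [[0,0,-1],[0,0,0],-0.2]
    - [[0,0,-1],[0,0,0],-0.2]
    - [[0,0,-1],[0,0,0],-0.2]
    - [[0,0,-1],[0,0,0],-0.2]
    - [[0,0,-1],[0,0,0],-0.2]
    - [[0,0,-1],[0,0,0],-0.2]
    - [[0,0,-1],[0,0,0],-0.2]
    - [[0,0,-1],[0,0,0],-0.2]
    - [[0,0,-1],[0,0,0],-0.2]
    - [[0,0,-0.9],[0,0,0],-0.2]
    - [[0,0,0],[0,0,0],-0.2]

```text
time: 10.85
tool_pos: [0.5687, -0.1915, 0.154]
tool_rot: [-0.707, 0.707, 0.011, -0.01]
contact_force: [0.2, 0.6, 0.8]
gripper_width: 0.601
```

Request:
drive_tool:
  motion:
    - [[0,0,0],[0,1,0],-0.2]
    - [[0,0,0],[0,1,0],-0.2]
    - [[0,0,0],[0,0.8,0],-0.2]
    - [[0,0,0],[0,0,0],-0.2]

```text
time: 11.25
tool_pos: [0.5687, -0.1882, 0.1537]
tool_rot: [0.703, -0.703, 0.074, -0.074]
contact_force: [0.4, 0.0, -0.7]
gripper_width: 0.602
```

Run:
```python
from h import *
s,M=st()
d=np.array([-.048,-.316])-tob(s['tool_pos']);w=d[0]*BX+d[1]*BY
print('need tool', (M.T@np.array([*w,.028-s['tool_pos'][2]])/.025).round(2))
for n,f in(('top','t4'),('scene','s4')): print(n);balls(grab(n,f))
```

```text
t 11.2 pos [ 0.5687 -0.1882  0.1537] bay [-0.0457 -0.2954] w 0.602 F [ 0.4  0.  -0.7] J [-0.444  0.051  1.747  0.     1.344 -0.233]
[[0.978, -0.0, 0.209], [-0.209, 0.0, 0.978], [-0.0, -1.0, 0.0]]
need tool [ 0.11  5.03 -0.82]
top
ball bay [-0.0023  0.2435] z 0.0389 n 555
ball bay [-0.0385 -0.2674] z 0.0394 n 201
ball bay [-0.0621 -0.3632] z 0.0394 n 343
scene
ball bay [-0.0574 -0.3634] z 0.0392 n 218
ball bay [-0.0336 -0.2688] z 0.0392 n 243
ball bay [0.003  0.2448] z 0.0395 n 457
```

Request:
drive_tool:
  motion:
    - [[0.1,0,-0.8],[0,0,0],-0.2]
    - [[0,0,0],[0,0,0],-0.2]
    - [[0,1,0],[0,0,0],-0.2]
    - [[0,1,0],[0,0,0],-0.2]
    - [[0,1,0],[0,0,0],-0.2]
    - [[0,1,0],[0,0,0],-0.2]
    - [[0,1,0],[0,0,0],-0.2]
    - [[0,0,0],[0,0,0],-0.2]
    - [[0,0,0.4],[0,0,0],-0.2]
    - [[0,0,0.4],[0,0,0],-0.2]
    - [[0,0,0.45],[0,0,0],-0.2]
    - [[0,0,0.45],[0,0,0],-0.2]

```text
time: 12.55
tool_pos: [0.5773, -0.1663, 0.0303]
tool_rot: [-0.703, 0.703, -0.073, 0.075]
contact_force: [0.1, 0.1, -0.2]
gripper_width: 0.603
```

Request:
drive_tool:
  motion:
    - [[0,0,0.45],[0,0,0],-0.2]
    - [[0,0,0.45],[0,0,0],-0.2]
    - [[0,0,0.45],[0,0,0],-0.2]
    - [[0,0,0.45],[0,0,0],-0.2]
    - [[0,0,0.45],[0,0,0],-0.2]
    - [[0,0,0.45],[0,0,0],-0.2]
    - [[0,0,0.45],[0,0,0],-0.2]
    - [[0,0,0.45],[0,0,0],-0.2]
    - [[0,0,0.45],[0,0,0],-0.2]
    - [[0,0,0.45],[0,0,0],-0.2]
    - [[0,0,-0.6],[0,0,0],-0.2]
    - [[0,0,-0.3],[0,0,0],0]

```text
time: 13.75
tool_pos: [0.5948, -0.0798, 0.0288]
tool_rot: [-0.703, 0.703, -0.074, 0.074]
contact_force: [-1.0, -0.6, -0.0]
gripper_width: 0.504
```

Request:
drive_tool:
  motion:
    - [[0,0,0],[0,-1,0],0]
    - [[0,0,0],[0,-1,0],0]
    - [[0,0,0],[0,-0.8,0],0]
    - [[0,0,0],[0,0,0],0]

```text
time: 14.15
tool_pos: [0.5948, -0.0802, 0.0288]
tool_rot: [-0.707, 0.707, 0.011, -0.011]
contact_force: [0.8, 0.1, 0.5]
gripper_width: 0.5
```

Run:
```python
from h import *
s,M=st()
for n,f in(('top','t5'),('scene','s5')): print(n);balls(grab(n,f))
```

```text
t 14.2 pos [ 0.5948 -0.0802  0.0288] bay [-0.0162 -0.1883] w 0.5 F [0.8 0.1 0.5] J [-0.258  0.201  1.812 -0.     1.129 -0.29 ]
[[0.999, -0.0, -0.032], [0.032, -0.0, 0.999], [-0.0, -1.0, -0.0]]
top
ball bay [ 0.0033 -0.0818] z 0.0391 n 356
ball bay [-0.0021  0.2435] z 0.0388 n 558
ball bay [-0.0617 -0.3631] z 0.0394 n 560
scene
ball bay [-0.0586 -0.3623] z 0.0401 n 70
ball bay [ 0.0074 -0.0809] z 0.0394 n 309
ball bay [0.003  0.2451] z 0.0394 n 460
```

Request:
drive_tool:
  motion:
    - [[0.5,0,0.3],[0,0,0],0]
    - [[0.3,0,0.5],[0,0,0],0]
    - [[0,0,0.5],[0,0,0],0]
    - [[0,0,0.5],[0,0,0],0]
    - [[0,0,0.5],[0,0,0],0]
    - [[-0.06,0,0.5],[0,0,0],0]
    - [[-0.06,0,0.5],[0,0,0],0]
    - [[-0.06,0,0.5],[0,0,0],0]
    - [[0,0,0.5],[0,0,0],0]
    - [[0,0,0.5],[0,0,0],0]
    - [[0,0,0.5],[0,0,0],0]
    - [[0,0,0.5],[0,0,0],0]

```text
time: 15.45
tool_pos: [0.6056, 0.0672, 0.0288]
tool_rot: [0.707, -0.707, -0.012, 0.012]
contact_force: [-0.6, -0.7, 0.6]
gripper_width: 0.501
```

Request:
drive_tool:
  motion:
    - [[0,0,0.5],[0,0,0],0]
    - [[0,0,0.5],[0,0,0],0]
    - [[0,0,0.5],[0,0,0],0]
    - [[0,0,0.5],[0,0,0],0]
    - [[0,0,0.5],[0,0,0],0]
    - [[0,0,0.5],[0,0,0],0]
    - [[0,0,0.5],[0,0,0],0]
    - [[0,0,0.5],[0,0,0],0]
    - [[0,0,0.5],[0,0,0],0]
    - [[0,0,0.4],[0,0,0],0]
    - [[0,0,0.4],[0,0,0],0]
    - [[0,0,0.3],[0,0,0],0]

```text
time: 16.65
tool_pos: [0.6008, 0.207, 0.0288]
tool_rot: [0.707, -0.707, -0.012, 0.012]
contact_force: [0.2, 0.4, 0.3]
gripper_width: 0.5
```

Request:
drive_tool:
  motion:
    - [[0,0,0.3],[0,0,0],0]
    - [[0,0,0.3],[0,0,0],0]
    - [[0,0,-0.3],[0,0,0],0]
    - [[0,0,0],[0,0,0],0]

```text
time: 17.05
tool_pos: [0.6006, 0.2127, 0.0287]
tool_rot: [-0.707, 0.707, 0.012, -0.012]
contact_force: [-0.1, -1.1, -0.1]
gripper_width: 0.498
```

Run:
```python
from h import *
s,M=st()
for n,f in(('top','t6'),('scene','s6')): print(n);balls(grab(n,f))
```

```text
t 17.1 pos [0.6006 0.2127 0.0287] bay [-0.0011  0.1043] w 0.498 F [-0.1 -1.1 -0.1] J [ 2.240e-01  2.790e-01  1.719e+00 -1.000e-03  1.144e+00  1.910e-01]
[[0.999, -0.0, -0.033], [0.033, -0.001, 0.999], [-0.0, -1.0, -0.001]]
top
ball bay [-0.0149  0.1759] z 0.0363 n 78
ball bay [-0.0618 -0.3631] z 0.0394 n 564
scene
ball bay [-0.0577 -0.3632] z 0.039 n 218
ball bay [0.0025 0.1633] z 0.0394 n 416
ball bay [0.003  0.2452] z 0.0393 n 463
```

Request:
drive_tool:
  motion:
    - [[0,-1,0],[0,0,0],0]
    - [[0,-1,0],[0,0,0],0]
    - [[0,-1,0],[0,0,0],0]
    - [[0,-1,0],[0,0,0],0]
    - [[0,-1,0],[0,0,0],0]
    - [[-0.4,0,-1],[0,0,0],0]
    - [[-0.4,0,-1],[0,0,0],0]
    - [[-0.4,0,-1],[0,0,0],0]
    - [[-0.4,0,-1],[0,0,0],0]
    - [[-0.4,0,-1],[0,0,0],0]
    - [[-0.4,0,-1],[0,0,0],0]
    - [[-0.4,0,-1],[0,0,0],0]

```text
time: 18.35
tool_pos: [0.536, 0.035, 0.1539]
tool_rot: [-0.707, 0.707, 0.012, -0.012]
contact_force: [0.7, 0.3, -0.3]
gripper_width: 0.501
```

Request:
drive_tool:
  motion:
    - [[0,0,-1],[0,0,0],0]
    - [[0,0,-1],[0,0,0],0]
    - [[0,0,-1],[0,0,0],0]
    - [[0,0,-1],[0,0,0],0]
    - [[0,0,-1],[0,0,0],0]
    - [[0,0,-1],[0,0,0],0]
    - [[0,0,-1],[0,0,0],0]
    - [[0,0,-1],[0,0,0],0]
    - [[0,0,-1],[0,0,0],0]
    - [[0,0,-1],[0,0,0],0]
    - [[0,0,-1],[0,0,0],0]
    - [[0,0,-1],[0,0,0],0]

```text
time: 19.55
tool_pos: [0.5462, -0.2649, 0.1538]
tool_rot: [0.707, -0.707, -0.012, 0.012]
contact_force: [-0.2, -0.3, 0.1]
gripper_width: 0.499
```

Request:
drive_tool:
  motion:
    - [[0,0,-1],[0,0,0],0]
    - [[0,0,-0.8],[0,1,0],0]
    - [[0,0,0],[0,1,0],0]
    - [[0,0,0],[0,0.7,0],0]
    - [[0,0,0],[0,0,0],0]

```text
time: 20.05
tool_pos: [0.5477, -0.309, 0.1537]
tool_rot: [0.704, -0.703, 0.072, -0.072]
contact_force: [-0.8, -0.5, -0.0]
gripper_width: 0.502
```

Run:
```python
from h import *
s,M=st()
d=np.array([-.073,-.417])-tob(s['tool_pos']);w=d[0]*BX+d[1]*BY
print('need tool', (M.T@np.array([*w,.028-s['tool_pos'][2]])/.025).round(2))
```

```text
t 20.1 pos [ 0.5477 -0.309   0.1537] bay [-0.0705 -0.4155] w 0.502 F [-0.8 -0.5 -0. ] J [-0.632  0.12   1.674  0.     1.348 -0.429]
[[0.979, -0.0, 0.202], [-0.202, 0.0, 0.979], [-0.0, -1.0, 0.0]]
need tool [-0.08  5.03 -0.08]
```

Request:
drive_tool:
  motion:
    - [[-0.1,1,-0.1],[0,0,0],0]
    - [[0,1,0],[0,0,0],0]
    - [[0,1,0],[0,0,0],0]
    - [[0,1,0],[0,0,0],0]
    - [[0,1,0],[0,0,0],0]
    - [[0,0,0],[0,0,0],0]
    - [[0,0,0.3],[0,0,0],0]
    - [[0,0,0.4],[0,0,0],0]
    - [[0,0,0.45],[0,0,0],0]
    - [[0,0,0.45],[0,0,0],0]
    - [[0,0,0.45],[0,0,0],0]
    - [[0,0,0.45],[0,0,0],0]

```text
time: 21.25
tool_pos: [0.5581, -0.248, 0.0292]
tool_rot: [-0.703, 0.704, -0.071, 0.071]
contact_force: [0.1, -0.6, 0.4]
gripper_width: 0.5
```

Request:
drive_tool:
  motion:
    - [[0,0,0.45],[0,0,0],0]
    - [[0,0,0.45],[0,0,0],0]
    - [[0,0,0.45],[0,0,0],0]
    - [[0,0,0.45],[0,0,0],0]
    - [[0,0,0.45],[0,0,0],0]
    - [[0,0,0.45],[0,0,0],0]
    - [[0,0,0.45],[0,0,0],0]
    - [[0,0,0.45],[0,0,0],0]
    - [[0,0,0.45],[0,0,0],0]
    - [[0,0,0.45],[0,0,0],0]
    - [[0,0,0.45],[0,0,0],0]
    - [[0,0,0.45],[0,0,0],0]

```text
time: 22.45
tool_pos: [0.585, -0.116, 0.0288]
tool_rot: [-0.703, 0.704, -0.071, 0.071]
contact_force: [-0.1, 0.1, 0.1]
gripper_width: 0.505
```

Request:
drive_tool:
  motion:
    - [[0,0,0.45],[0,0,0],0]
    - [[0,0,0.45],[0,0,0],0]
    - [[0,0,0.45],[0,0,0],0]
    - [[0,0,0.3],[0,0,0],0]
    - [[0,0,-0.6],[0,0,0],0]
    - [[0,0,-0.3],[0,0,0],0]
    - [[0,0,0],[0,-1,0],0]
    - [[0,0,0],[0,-1,0],0]
    - [[0,0,0],[0,-0.75,0],0]
    - [[0,0,0],[0,0,0],0]

```text
time: 23.45
tool_pos: [0.5884, -0.0997, 0.0288]
tool_rot: [-0.707, 0.707, 0.013, -0.013]
contact_force: [-0.2, -0.3, 0.3]
gripper_width: 0.497
```

Run:
```python
from h import *
s,M=st()
for n,f in(('top','t7'),('scene','s7')): print(n);balls(grab(n,f))
```

```text
t 23.4 pos [ 0.5884 -0.0997  0.0288] bay [-0.0232 -0.2075] w 0.497 F [-0.2 -0.3  0.3] J [-0.292  0.194  1.82  -0.     1.127 -0.329]
[[0.999, -0.0, -0.036], [0.036, -0.0, 0.999], [-0.0, -1.0, -0.0]]
top
ball bay [ 0.003  -0.0945] z 0.0391 n 482
ball bay [-0.0022  0.2435] z 0.0389 n 556
ball bay [-0.0022  0.1634] z 0.0389 n 552
scene
ball bay [ 0.0086 -0.0928] z 0.0392 n 308
ball bay [0.0029 0.1633] z 0.0398 n 415
ball bay [0.0032 0.2447] z 0.039 n 461
```

Request:
drive_tool:
  motion:
    - [[0.6,0,0.3],[0,0,0],0]
    - [[0.5,0,0.5],[0,0,0],0]
    - [[0,0,0.5],[0,0,0],0]
    - [[0,0,0.5],[0,0,0],0]
    - [[0,0,0.5],[0,0,0],0]
    - [[-0.06,0,0.5],[0,0,0],0]
    - [[-0.06,0,0.5],[0,0,0],0]
    - [[-0.06,0,0.5],[0,0,0],0]
    - [[0,0,0.5],[0,0,0],0]
    - [[0,0,0.5],[0,0,0],0]
    - [[0,0,0.5],[0,0,0],0]
    - [[0,0,0.5],[0,0,0],0]

```text
time: 24.75
tool_pos: [0.606, 0.0482, 0.0288]
tool_rot: [0.707, -0.707, -0.013, 0.013]
contact_force: [0.0, -0.5, -0.6]
gripper_width: 0.502
```

Request:
drive_tool:
  motion:
    - [[0,0,0.5],[0,0,0],0]
    - [[0,0,0.5],[0,0,0],0]
    - [[0,0,0.5],[0,0,0],0]
    - [[0,0,0.5],[0,0,0],0]
    - [[0,0,0.5],[0,0,0],0]
    - [[0,0,0.4],[0,0,0],0]
    - [[0,0,0.4],[0,0,0],0]
    - [[0,0,0.4],[0,0,0],0]
    - [[0,0,0.3],[0,0,0],0]
    - [[0,0,-0.4],[0,0,0],0]
    - [[0,0,0],[0,0,0],0]

```text
time: 25.85
tool_pos: [0.6027, 0.1361, 0.0287]
tool_rot: [-0.707, 0.707, 0.013, -0.013]
contact_force: [-0.3, -1.1, 0.3]
gripper_width: 0.497
```

Run:
```python
from h import *
s,M=st()
for n,f in(('top','t8'),('scene','s8')): print(n);balls(grab(n,f))
```

```text
t 25.9 pos [0.6027 0.1361 0.0287] bay [-0.0014  0.0276] w 0.497 F [-0.3 -1.1  0.3] J [ 1.020e-01  2.390e-01  1.768e+00 -1.000e-03  1.135e+00  6.500e-02]
[[0.999, -0.0, -0.037], [0.037, -0.001, 0.999], [-0.0, -1.0, -0.001]]
top
ball bay [-0.0003  0.2431] z 0.0388 n 553
ball bay [-0.0067  0.0865] z 0.0375 n 142
scene
ball bay [-0.      0.0805] z 0.0393 n 379
ball bay [0.0082 0.1615] z 0.0392 n 408
ball bay [0.0048 0.2444] z 0.0393 n 456
```

All three balls are in the pen (bay y ≈ 81, 162, 244). Next the knob.

Request:
drive_tool:
  motion:
    - [[0,-1,0],[0,0,0],0]
    - [[0,-1,0],[0,0,0],0]
    - [[0,-1,0],[0,0,0],0]
    - [[0,-1,0],[0,0,0],0]
    - [[0,-1,0],[0,0,0],0]
    - [[0.8,0,-0.3],[0,0,0],0]
    - [[0.8,0,-0.3],[0,0,0],0]
    - [[0.8,0,-0.3],[0,0,0],0]
    - [[0.7,0,-0.2],[0,0,0],0]
    - [[0,0,0],[0,0,0],0]
    - [[0,0,0],[0,0,0],0]

```text
time: 27.05
tool_pos: [0.6808, 0.1123, 0.1535]
tool_rot: [0.707, -0.707, -0.013, 0.013]
contact_force: [-0.6, -0.0, -1.1]
gripper_width: 0.502
```

Run:
```python
from h import *
s,M=st()
d=np.array([.075,.0])-tob(s['tool_pos']);w=d[0]*BX+d[1]*BY
print('need tool', (M.T@np.array([*w,.066-s['tool_pos'][2]])/.025).round(2))
```

```text
t 27.1 pos [0.6808 0.1123 0.1535] bay [0.0759 0.0014] w 0.502 F [-0.6 -0.  -1.1] J [0.056 0.257 1.518 0.    1.368 0.018]
[[0.999, -0.001, -0.037], [0.037, 0.0, 0.999], [-0.001, -1.0, 0.0]]
need tool [-0.03  3.5  -0.06]
```

Request:
drive_tool:
  motion:
    - [[0,0.9,0],[0,0,0],0]
    - [[0,0.9,0],[0,0,0],0]
    - [[0,0.9,0],[0,0,0],0]
    - [[0,0.8,0],[0,0,0],0]
    - [[0,0,0],[0,0,0],0]
    - [[0,0,0],[0,0,0],1]
    - [[0,0,0],[0,0,0],1]
    - [[0,0,0],[0,0,0],1]
    - [[0,0,0],[0,0,0],1]
    - [[0,0,0],[0,0,0],1]
    - [[0,0,0],[0,0,0],1]

```text
time: 28.15
tool_pos: [0.6787, 0.1128, 0.068]
tool_rot: [-0.707, 0.707, 0.011, -0.016]
contact_force: [-12.1, -0.4, 7.1]
gripper_width: 0.156
```

Request:
drive_tool:
  motion:
    - [[0,0,0],[0,1,0],1]
    - [[0,0,0],[0,1,0],1]
    - [[0,0,0],[0,1,0],1]
    - [[0,0,0],[0,1,0],1]
    - [[0,0,0],[0,1,0],1]
    - [[0,0,0],[0,1,0],1]
    - [[0,0,0],[0,1,0],1]
    - [[0,0,0],[0,1,0],1]
    - [[0,0,0],[0,1,0],1]
    - [[0,0,0],[0,1,0],1]
    - [[0,0,0],[0,1,0],1]
    - [[0,0,0],[0,1,0],1]

```text
time: 29.35
tool_pos: [0.6814, 0.1113, 0.068]
tool_rot: [-0.618, 0.619, -0.342, 0.344]
contact_force: [-1.3, -5.6, -0.5]
gripper_width: 0.156
```

Request:
drive_tool:
  motion:
    - [[0,0,0],[0,1,0],1]
    - [[0,0,0],[0,1,0],1]
    - [[0,0,0],[0,1,0],1]
    - [[0,0,0],[0,1,0],1]
    - [[0,0,0],[0,1,0],1]
    - [[0,0,0],[0,0.9,0],1]
    - [[0,0,0],[0,0,0],1]
    - [[0,0,0],[0,0,0],1]

```text
time: 30.15
tool_pos: [0.6819, 0.1098, 0.068]
tool_rot: [-0.511, 0.512, -0.487, 0.49]
contact_force: [-0.4, -7.8, -1.0]
gripper_width: 0.154
```

Run:
```python
from h import *
s,M=st(); print(s['ft_torque'])
```

```text
t 30.1 pos [0.6819 0.1098 0.068 ] bay [ 0.0769 -0.0012] w 0.154 F [-0.4 -7.8 -1. ] J [ 0.054  0.341  1.567 -0.005  1.232  1.581]
[[0.046, 0.002, 0.999], [-0.999, -0.004, 0.046], [0.004, -1.0, 0.002]]
[-1.01775741  0.15732794 -0.09098452]
```

Request:
drive_tool:
  motion:
    - [[0,0,0],[0,0,0],0]
    - [[0,0,0],[0,0,0],0]
    - [[0,0,0],[0,0,0],0]
    - [[0,0,0],[0,0,0],0]
    - [[0,-1,0],[0,0,0],0]
    - [[0,-1,0],[0,0,0],0]
    - [[0,-1,0],[0,0,0],0]
    - [[0,-1,0],[0,0,0],0]
    - [[0,-1,0],[0,0,0],0]
    - [[1,-1,-1],[0,0,0],0]
    - [[1,0,-1],[0,0,0],0]
    - [[1,0,-1],[0,0,0],0]

```text
time: 31.35
tool_pos: [0.6097, 0.0338, 0.2182]
tool_rot: [0.513, -0.511, 0.487, -0.489]
contact_force: [-0.6, -1.0, -0.3]
gripper_width: 0.503
```

Request:
drive_tool:
  motion:
    - [[0.5,0,-1],[0,0,0],0]
    - [[0.5,0,-1],[0,0,0],0]
    - [[0.5,0,-1],[0,0,0],0]
    - [[0.5,0,-1],[0,0,0],0]
    - [[0,0,0],[0,0,0],0]
    - [[0,0,0],[0,0,0],0]

```text
time: 31.95
tool_pos: [0.5123, -0.0204, 0.2168]
tool_rot: [0.512, -0.511, 0.488, -0.489]
contact_force: [1.0, -0.1, 0.3]
gripper_width: 0.501
```

Run:
```python
from h import *
s,M=st()
for n,f in(('top','t9'),('scene','s9')):
    d=grab(n,f);print(n);balls(d);P=cloud(d)
    x,y,z=P[...,0],P[...,1],P[...,2]
    H,S,V=cv2.split(cv2.cvtColor(d['img'],cv2.COLOR_BGR2HSV))
    m=(H>95)&(H<125)&(S>110)&(V>40)&(z>.045)&(z<.075)&(x>.5)&(y>0)&(y<.2);q=P[m]
    print('arm',[tob(v).round(3) for v in (q[q[:,0].argmin()],q[q[:,0].argmax()])],q.min(0),q.max(0))
    m=(z>.048)&(z<.06)&(np.hypot(x-.44,y-.10)<.1);q=P[m];print('bowl',circ(q).round(4))
    m=(z>.054)&(z<.066)&(np.hypot(x-.44,y-.32)<.07);q=P[m];print('scoop rim',circ(q).round(4))
a=cv2.imread('pics/s9.png')[80:380,130:430];b=cv2.imread('pics/t9.png')[90:390,50:350]
cv2.imwrite('pics/c9.png',cv2.resize(np.hstack([a,b]),(800,400),interpolation=cv2.INTER_CUBIC))
```

```text
t 31.9 pos [ 0.5123 -0.0204  0.2168] bay [-0.0967 -0.1259] w 0.501 F [ 1.  -0.1  0.3] J [-0.185 -0.212  1.887  0.     1.465  1.339]
[[0.046, 0.001, 0.999], [-0.999, 0.0, 0.046], [-0.0, -1.0, 0.001]]
top
ball bay [0.0037 0.1612] z 0.0389 n 547
ball bay [-1.000e-04  2.432e-01] z 0.0391 n 555
ball bay [-0.0051  0.0801] z 0.039 n 548
arm [array([0.065, 0.011]), array([0.08 , 0.012])] [0.66995205 0.12185106 0.06393245] [0.68429535 0.12263002 0.06806207]
bowl [0.4411 0.1036 0.0595]
scoop rim [0.4471 0.3139 0.047 ]
scene
ball bay [-0.0003  0.0797] z 0.0392 n 359
ball bay [0.0092 0.1608] z 0.0392 n 414
ball bay [0.0055 0.2449] z 0.0392 n 463
arm [array([-0.043,  0.001]), array([0.098, 0.008])] [0.56202312 0.09831648 0.05381277] [0.70251376 0.12911917 0.07484293]
bowl [0.4472 0.1044 0.0587]
scoop rim [0.4533 0.3163 0.0474]Traceback (most recent call last):
  File "<stdin>", line 12, in <module>
    return _nx.concatenate(arrs, 1, dtype=dtype, casting=casting)
           ~~~~~~~~~~~~~~~^^^^^^^^^^^^^^^^^^^^^^^^^^^^^^^^^^^^^^^
ValueError: all the input array dimensions except for the concatenation axis must match exactly, but along dimension 0, the array at index 0 has size 300 and the array at index 1 has size 294
```

The gate arm now spans bay x 98 to -43 at bay y ≈ 0, so it is shut. I'll test how far the wrist can tilt at this free spot before grasping the scoop.

Request:
drive_tool:
  motion:
    - [[0,0,0],[1,0,0],0]
    - [[0,0,0],[1,0,0],0]
    - [[0,0,0],[1,0,0],0]
    - [[0,0,0],[1,0,0],0]
    - [[0,0,0],[1,0,0],0]
    - [[0,0,0],[1,0,0],0]
    - [[0,0,0],[1,0,0],0]
    - [[0,0,0],[1,0,0],0]
    - [[0,0,0],[0,0,0],0]

```text
time: 32.95
tool_pos: [0.5108, -0.0198, 0.2139]
tool_rot: [0.655, -0.306, 0.293, -0.625]
contact_force: [0.3, -0.1, -0.3]
gripper_width: 0.5
```

Run:
```python
from h import *
s,M=st()
J=[[-1.281,.0533,1.614,1.476],[-.755,-.06,1.726,1.476],[-.323,-.05,1.716,1.476],[-.319,.165,1.856,1.128],[-.093,.222,1.782,1.137],[.294,.311,1.680,1.152],[-.444,.051,1.747,1.344],[.056,.257,1.518,1.368],[-.185,-.212,1.887,1.465]]
p=[[.24827,-.57295,.2302],[.4677,-.3381,.2307],[.5703,-.1128,.2308],[.5698,-.1104,.0277],[.6116,.0177,.0314],[.5989,.2589,.0286],[.5687,-.1882,.1537],[.6808,.1123,.1535],[.5123,-.0204,.2168]]
q=s['joint_pos'];J.append([q[0],q[1],q[2],q[4]]);p.append(s['tool_pos'])
J=np.array(J);p=np.array(p)
def fk(x,J):
    a,d,L2,L3,e,Lt=x;A=J[:,1];B=A+J[:,2];C=B+J[:,3]
    return np.c_[a+L2*np.sin(A)+L3*np.sin(B)+e*np.cos(B)+Lt*np.sin(C),d+L2*np.cos(A)+L3*np.cos(B)-e*np.sin(B)+Lt*np.cos(C)]
t=np.c_[np.hypot(p[:,0],p[:,1]),p[:,2]]
r=least_squares(lambda x:(fk(x,J)-t).ravel(),[0,.3,.4,.4,0,.2]);print(r.x.round(4),abs(r.fun).max())
```

```text
t 33.0 pos [ 0.5108 -0.0198  0.2139] bay [-0.0982 -0.1253] w 0.5 F [ 0.3 -0.1 -0.3] J [-0.31  -0.711  2.342  0.299  0.869  1.096]
[[0.047, 0.64, 0.767], [-0.999, 0.031, 0.035], [-0.001, -0.768, 0.641]]
[0.0025 0.2609 0.4223 0.6113 0.0911 0.3022] 0.0032849331943045346
```

```bash
cat > kin.py <<'E'
from h import *
LO=np.array([-3.01,-1.01,.06,-1.02,.09,-3.14]);HI=np.array([3.01,2.22,2.58,4.17,2.62,3.14])
E=lambda s,a:R.from_euler(s,a)
PX=np.array([0.0025,0.2609,0.4223,0.6113,0.0911,0.3022])
def fk(q,x=None):
    a,d,L2,L3,e,Lt=PX if x is None else x
    B=E('z',q[0]);S=B*E('y',q[1]);F=S*E('y',q[2]);W=F*E('z',q[3])*E('y',q[4])
    p=B.apply([a,0,d])+S.apply([0,0,L2])+F.apply([e,0,L3])+W.apply([0,0,Lt])
    return p,(W*E('z',q[5])).as_matrix()@C
C=np.eye(3)
def ik(p,M,q0):
    def f(q):
        pp,MM=fk(q);return np.r_[(pp-p)*3,R.from_matrix(MM.T@M).as_rotvec(),1e-3*(q-q0)]
    r=least_squares(f,np.clip(q0,LO+1e-3,HI-1e-3),bounds=(LO,HI));return r.x,np.linalg.norm(r.fun[:6])
E
python3 - <<'E'
import kin;from kin import *
S=[([-1.281,.0533,1.614,0,1.476,-.119],[.24827,-.57295,.2302]),([-.755,-.06,1.726,0,1.476,-.794],[.4677,-.3381,.2307]),([-.319,.165,1.856,-.001,1.128,-.351],[.5698,-.1104,.0277]),([.294,.311,1.680,-.001,1.152,.262],[.5989,.2589,.0286]),([-.444,.051,1.747,0,1.344,-.233],[.5687,-.1882,.1537]),([.056,.257,1.518,0,1.368,.018],[.6808,.1123,.1535]),([-.185,-.212,1.887,0,1.465,1.339],[.5123,-.0204,.2168]),([-.31,-.711,2.342,.299,.869,1.096],[.5108,-.0198,.2139])]
r=least_squares(lambda x:np.concatenate([fk(q,x)[0]-p for q,p in S]),PX);print(r.x.round(4).tolist(),abs(r.fun).max())
kin.PX[:]=r.x
q=S[-1][0];M=np.array([[0.047,0.64,0.767],[-0.999,0.031,0.035],[-0.001,-0.768,0.641]])
print((fk(q)[1].T@M).round(2))
E
```

```text
[0.002, 0.3338, 0.527, 0.6131, 0.1619, 0.4104] 0.0729594525022279
[[-1. -0. -0.]
 [-0. -0.  1.]
 [-0.  1.  0.]]
```

Run:
```python
s=open('kin.py').read()
s=s.replace("PX=np.array([0.0025,0.2609,0.4223,0.6113,0.0911,0.3022])","PX=np.array([0.0025,0.2609,0.4223,0.6113,0.0,0.3022,.04,.034,0.])")
s=s.replace("a,d,L2,L3,e,Lt=","a,d,L2,L3,e,Lt,o1,o2,g=").replace("[a,0,d]","[a,o1,d]").replace("+W.apply([0,0,Lt])","+(F*E('z',q[3])).apply([0,o2,g])+W.apply([0,0,Lt])")
s=s.replace("C=np.eye(3)","C=np.array([[-1,0,0],[0,0,1],[0,1,0.]])")
open('kin.py','w').write(s)
import kin;from kin import *
S=[([-1.281,.0533,1.614,0,1.476,-.119],[.24827,-.57295,.2302]),([-.755,-.06,1.726,0,1.476,-.794],[.4677,-.3381,.2307]),([-.319,.165,1.856,-.001,1.128,-.351],[.5698,-.1104,.0277]),([.294,.311,1.680,-.001,1.152,.262],[.5989,.2589,.0286]),([-.444,.051,1.747,0,1.344,-.233],[.5687,-.1882,.1537]),([.056,.257,1.518,0,1.368,.018],[.6808,.1123,.1535]),([-.185,-.212,1.887,0,1.465,1.339],[.5123,-.0204,.2168]),([-.31,-.711,2.342,.299,.869,1.096],[.5108,-.0198,.2139])]
f=lambda x:np.r_[np.concatenate([fk(q,x)[0]-p for q,p in S]),1e-3*x[[0,4,8]]]
r=least_squares(f,PX);print(r.x.round(4).tolist(),abs(r.fun).max())
open('kin.py','a').write(f"PX[:]={r.x.tolist()}\n")
```

```text
[0.0011, 0.237, 0.4265, 0.6088, 0.0951, 0.2793, 0.0752, -0.001, -0.0] 0.0002841986857619605
```

```bash
cat > plan.py <<'E'
from kin import *
G=np.array([.4341,.3935,.048]);hy=np.array([-.2014,.9795,0.]);hx=np.array([hy[1],-hy[0],0]);S0=np.c_[hx,hy,[0,0,1]]
bowl=np.array([.4442,.104])
PZ=-.0187
def toolM(al,be,half):   # tool axes in the scoop frame
    B=np.c_[[1,0,0],[0,0,-1],[0,1,0]]
    return (E('y',al)*E('x',be)).as_matrix()@B@(E('y',np.pi if half else 0)).as_matrix()
def tcp(g,M): return g-M[:,1]*PZ     # grasp point -> TCP
def pour(kind,th,phi):
    Rz=E('z',phi).as_matrix()@S0
    if kind=='roll+': Rr=E('y',th)
    elif kind=='roll-': Rr=E('y',-th)
    else: Rr=E('x',th)        # z_s -> -y_s
    return Rz@Rr.as_matrix()
def gpos(kind,th,phi,z):
    S=pour(kind,th,phi);p=pour(kind,np.pi/2,phi)[:,2]
    g=np.zeros(3)
    if kind=='pitch': # lip stays 0: lip in scoop frame rel. grip
        lip=S@np.array([0,-.13,.015]); g[:2]=bowl-lip[:2]-.008*p[:2]; g[2]=.075-lip[2]+z
    else:
        g[:2]=bowl-.025*p[:2]+.08*(S[:,1])[:2]; g[2]=.135+z
    return g,S
E
python3 - <<'E'
from plan import *
s=manip.state();q0=s['joint_pos'];out=[]
np.random.seed(0)
for kind in('roll+','roll-','pitch'):
  for al in np.deg2rad([-40,-20,0,20,40]):
   for be in np.deg2rad([-30,0,30]):
    for half in(0,1):
     T=toolM(al,be,half);M=S0@T;qg,e=ik(tcp(G,M),M,np.array([.7,.2,1.9,.1,1.1,1.2 if half else -.9]))
     if e>2e-3: continue
     for phi in np.deg2rad(range(-180,181,20)):
      g,S=gpos(kind,0,phi,.03)
      # track theta
      q=qg.copy();ok=True;worst=9
      gg=G+[0,0,.13]
      path=[(gg,S0)]+[(gg*(1-u)+u*np.array([*g[:2],.19]),pour(kind,0,u*phi)) for u in(.33,.66,1)]+[(gpos(kind,t,phi,.0)[0],gpos(kind,t,phi,0)[1]) for t in np.deg2rad([35,70,108])]
      for gi,Si in path:
        q2,e=ik(tcp(gi,Si@T),Si@T,q)
        if e>2e-3: ok=False;break
        worst=min(worst,(np.minimum(q2-LO,HI-q2)/[1,1,1,1,1,1]).min());q=q2
      if ok: out.append((worst,kind,np.rad2deg(al),np.rad2deg(be),half,np.rad2deg(phi),q.round(2),qg.round(2)))
out.sort(key=lambda o:-o[0])
print(len(out))
for o in out[:14]: print(o)
for k in('roll+','roll-','pitch'):
  print(k,[ (round(o[0],2),o[2].round(),o[3].round(),o[4],o[5].round()) for o in out if o[1]==k][:8])
E
```

```text
304
(np.float64(0.604910653153822), 'roll+', np.float64(-20.0), np.float64(0.0), 0, np.float64(-100.0), array([-0.38,  0.39,  1.93,  1.26,  1.84,  0.77]), array([ 0.68,  0.03,  2.03, -0.22,  0.78,  0.61]))
(np.float64(0.6022164663982981), 'roll+', np.float64(-20.0), np.float64(0.0), 0, np.float64(-80.0), array([-0.26,  0.5 ,  1.78,  1.09,  2.02,  0.74]), array([ 0.68,  0.03,  2.03, -0.22,  0.78,  0.61]))
(np.float64(0.5702814315458253), 'roll+', np.float64(0.0), np.float64(-29.999999999999996), 0, np.float64(-140.0), array([-0.49,  0.53,  1.95,  1.45,  2.01,  0.53]), array([ 0.79,  0.38,  1.66, -0.43,  1.43,  0.73]))
(np.float64(0.5680734264568823), 'roll+', np.float64(0.0), np.float64(0.0), 0, np.float64(-100.0), array([-0.36,  0.59,  1.89,  1.47,  2.05,  0.7 ]), array([0.61, 0.17, 1.85, 0.  , 1.12, 0.41]))
(np.float64(0.5402252085805186), 'pitch', np.float64(20.0), np.float64(-29.999999999999996), 0, np.float64(-20.0), array([-0.48,  0.08,  2.04,  1.01,  1.96, -0.85]), array([ 0.73,  0.51,  1.5 , -0.29,  1.68,  0.49]))
(np.float64(0.5289852030126458), 'roll-', np.float64(40.0), np.
[... 3056 characters left out ...]
loat64(0.35), np.float64(40.0), np.float64(-30.0), 0, np.float64(-140.0))]
pitch [(np.float64(0.54), np.float64(20.0), np.float64(-30.0), 0, np.float64(-20.0)), (np.float64(0.5), np.float64(40.0), np.float64(-30.0), 0, np.float64(-20.0)), (np.float64(0.49), np.float64(0.0), np.float64(-30.0), 0, np.float64(0.0)), (np.float64(0.49), np.float64(20.0), np.float64(-30.0), 0, np.float64(0.0)), (np.float64(0.48), np.float64(40.0), np.float64(-30.0), 0, np.float64(-40.0)), (np.float64(0.43), np.float64(0.0), np.float64(-30.0), 0, np.float64(20.0)), (np.float64(0.4), np.float64(40.0), np.float64(0.0), 0, np.float64(-40.0)), (np.float64(0.39), np.float64(20.0), np.float64(0.0), 0, np.float64(-40.0))]
```

The kinematic fit is good to 0.3 mm. My plan is to grasp the handle with the tool leaned 30° away from the cup, then carry without yawing. The pour is a pure rotation about tool x, with the cup's lip over the bowl. First I'll undo the test tilt and yaw round.

Request:
drive_tool:
  motion:
    - [[0,0,0],[-1,0,0],0]
    - [[0,0,0],[-1,0,0],0]
    - [[0,0,0],[-1,0,0],0]
    - [[0,0,0],[-1,0,0],0]
    - [[0,0,0],[-1,0,0],0]
    - [[0,0,0],[-1,0,0],0]
    - [[0,0,0],[-1,0,0],0]
    - [[0,0,0],[-1,0,0],0]
    - [[0,0,0],[0,-1,0],0]
    - [[0,0,0],[0,-1,0],0]
    - [[0,0,0],[0,-1,0],0]
    - [[0,0,0],[0,-1,0],0]

```text
time: 34.15
tool_pos: [0.5135, -0.0203, 0.2168]
tool_rot: [-0.589, 0.59, -0.391, 0.391]
contact_force: [0.9, 1.3, -0.6]
gripper_width: 0.498
```

Request:
drive_tool:
  motion:
    - [[0,0,0],[0,-1,0],0]
    - [[0,0,0],[0,-1,0],0]
    - [[0,0,0],[0,-1,0],0]
    - [[0,0,0],[0,-1,0],0]
    - [[0,0,0],[0,-1,0],0]
    - [[0,0,0],[0,-1,0],0]
    - [[0,0,0],[0,-1,0],0]
    - [[0,0,0],[0,-1,0],0]
    - [[0,0,0],[0,-1,0],0]
    - [[0,0,0],[0,-1,0],0]
    - [[0,0,0],[0,-1,0],0]
    - [[0,0,0],[0,-1,0],0]

```text
time: 35.35
tool_pos: [0.5135, -0.0203, 0.2169]
tool_rot: [-0.705, 0.706, -0.044, 0.044]
contact_force: [-0.9, 0.3, 0.1]
gripper_width: 0.498
```

Request:
drive_tool:
  motion:
    - [[0,0,1],[0,-1,0],0]
    - [[0,0,1],[0,-1,0],0]
    - [[0,0,1],[0,-1,0],0]
    - [[0,0,1],[0,-0.8,0],0]
    - [[0,0,1],[0,0,0],0]
    - [[0,0,1],[0,0,0],0]
    - [[0,0,1],[0,0,0],0]
    - [[0,0,1],[0,0,0],0]
    - [[0,0,1],[0,0,0],0]
    - [[0,0,1],[0,0,0],0]
    - [[0,0,1],[0,0,0],0]
    - [[0,0,1],[0,0,0],0]

```text
time: 36.55
tool_pos: [0.4721, 0.2769, 0.2168]
tool_rot: [-0.703, 0.704, 0.072, -0.072]
contact_force: [0.4, 0.1, -0.0]
gripper_width: 0.5
```

Request:
drive_tool:
  motion:
    - [[0,0,1],[-1,0,0],-0.2]
    - [[0,0,1],[-1,0,0],-0.2]
    - [[0,0,0.5],[-1,0,0],-0.2]
    - [[0,0,0],[-1,0,0],-0.2]
    - [[0,0,0],[-1,0,0],-0.2]
    - [[0,0,0],[-1,0,0],-0.2]
    - [[0,0,0],[0,0,0],-0.2]

```text
time: 37.25
tool_pos: [0.4585, 0.3383, 0.2103]
tool_rot: [-0.496, 0.862, 0.089, -0.052]
contact_force: [-0.6, 0.0, -0.0]
gripper_width: 0.602
```

```bash
cat >> plan.py <<'E'
def need(p,Mt,z=None):
    s,M=st()
    print('shift units',(M.T@(p-s['tool_pos'])/.025).round(2),'rot units',np.rad2deg(R.from_matrix(M.T@Mt).as_rotvec()/5).round(2))
E
python3 - <<'E'
from plan import *
M=S0@toolM(0,-np.pi/6,0); need(tcp(G,M),M)
E
```

```text
t 37.2 pos [0.4585 0.3383 0.2103] bay [-0.1391  0.2343] w 0.602 F [-0.6  0.  -0. ] J [ 0.72   0.132  1.628 -0.453  1.652  0.538]
[[0.979, 0.101, -0.178], [0.205, -0.492, 0.846], [-0.002, -0.865, -0.502]]
shift units [-0.49  5.18  5.3 ] rot units [ 0.02  0.05 -0.  ]
```

Request:
drive_tool:
  motion:
    - [[-0.5,0,0.9],[0,0,0],-0.2]
    - [[0,0,0.9],[0,0,0],-0.2]
    - [[0,0,0.9],[0,0,0],-0.2]
    - [[0,0,0.9],[0,0,0],-0.2]
    - [[0,0,0.9],[0,0,0],-0.2]
    - [[0,0,0.8],[0,0,0],-0.2]
    - [[0,0.9,0],[0,0,0],-0.2]
    - [[0,0.9,0],[0,0,0],-0.2]
    - [[0,0.9,0],[0,0,0],-0.2]
    - [[0,0,0],[0,0,0],-0.2]
    - [[0,0,0],[0,0,0],-0.2]

```text
time: 38.35
tool_pos: [0.4306, 0.413, 0.0876]
tool_rot: [-0.498, 0.861, 0.088, -0.051]
contact_force: [0.6, 0.1, 1.0]
gripper_width: 0.595
```

Run:
```python
from plan import *
M=S0@toolM(0,-np.pi/6,0); need(tcp(G,M),M)
a=grab('scene','s10')
cv2.imwrite('pics/c10.png',cv2.resize(a['img'][200:384,230:450],None,fx=3,fy=3,interpolation=cv2.INTER_CUBIC))
```

```text
t 38.4 pos [0.4306 0.413  0.0876] bay [-0.1646  0.3098] w 0.595 F [0.6 0.1 1. ] J [ 0.83   0.343  1.598 -0.417  1.531  0.714]
[[0.979, 0.101, -0.175], [0.201, -0.489, 0.848], [0.0, -0.866, -0.5]]
shift units [-0.02  2.51  0.11] rot units [-0.  0.  0.]
```

View pics/c10.png

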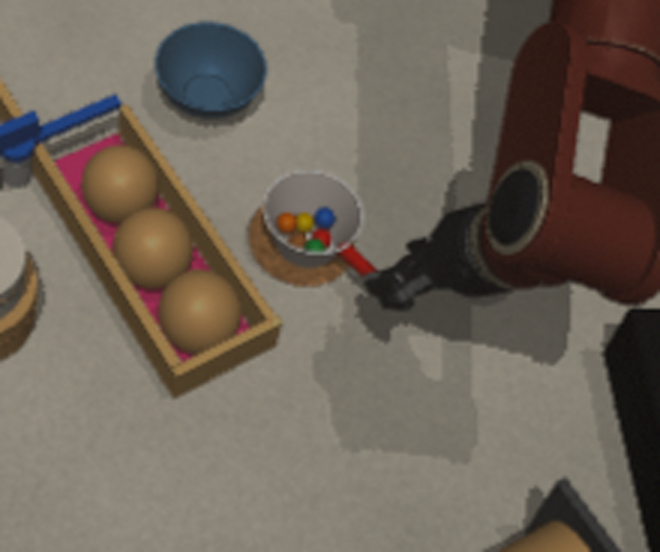

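The scene view shows the gate shut with the three balls behind it, and the gripper lined up over the red handle at about (370,265). Descending to grip and lift.

Request:
drive_tool:
  motion:
    - [[0,0.85,0.1],[0,0,0],-0.2]
    - [[0,0.85,0],[0,0,0],-0.2]
    - [[0,0.8,0],[0,0,0],-0.2]
    - [[0,0,0],[0,0,0],-0.2]
    - [[0,0,0],[0,0,0],1]
    - [[0,0,0],[0,0,0],1]
    - [[0,0,0],[0,0,0],1]
    - [[0,0,0],[0,0,0],1]
    - [[0,0,0],[0,0,0],1]
    - [[0,0,0],[0,0,0],1]
    - [[0,0,0],[0,0,0],1]
    - [[0,0,0],[0,0,0],1]

```text
time: 39.6
tool_pos: [0.4368, 0.385, 0.0332]
tool_rot: [-0.498, 0.861, 0.089, -0.05]
contact_force: [-0.2, 2.1, 6.4]
gripper_width: 0.166
```

Run:
```python
from plan import *
s,M=st(); np.savez('grasp.npz',p=s['tool_pos'],M=M)
```

```text
t 39.6 pos [0.4368 0.385  0.0332] bay [-0.1593  0.2817] w 0.166 F [-0.2  2.1  6.4] J [ 0.795  0.375  1.662 -0.434  1.428  0.725]
[[0.979, 0.103, -0.175], [0.203, -0.489, 0.849], [0.002, -0.866, -0.499]]
```

Request:
drive_tool:
  motion:
    - [[0,-0.26,-0.15],[0,0,0],1]
    - [[0,-0.35,-0.2],[0,0,0],1]
    - [[0,-0.43,-0.25],[0,0,0],1]
    - [[0,-0.43,-0.25],[0,0,0],1]
    - [[0,-0.43,-0.25],[0,0,0],1]
    - [[0,-0.43,-0.25],[0,0,0],1]
    - [[0,-0.43,-0.25],[0,0,0],1]
    - [[0,-0.43,-0.25],[0,0,0],1]
    - [[0,-0.26,-0.15],[0,0,0],1]
    - [[0,0,0],[0,0,0],1]
    - [[0,0,0],[0,0,0],1]

```text
time: 40.7
tool_pos: [0.4359, 0.384, 0.1314]
tool_rot: [-0.497, 0.862, 0.088, -0.051]
contact_force: [-0.4, 0.2, -1.9]
gripper_width: 0.163
```

Run:
```python
from plan import *
st()
ims=[]
for n,f in(('scene','s11'),('top','t11')):
    d=grab(n,f);P=cloud(d);x,y,z=P[...,0],P[...,1],P[...,2]
    H,S,V=cv2.split(cv2.cvtColor(d['img'],cv2.COLOR_BGR2HSV))
    near=(np.hypot(x-.44,y-.30)<.1)
    m=near&(H>5)&(H<20)&(S>80)&(abs(z)<.015);q=P[m];print(n,'mat',len(q),q.min(0).round(3),q.max(0).round(3),circ(q[:,:2].astype(float))[:2] if 0 else q.mean(0).round(4))
    cnt=max(cv2.findContours(m.astype(np.uint8),0,1)[0],key=len)[:,0];b=P[cnt[:,1],cnt[:,0]]
    print('circle fit',circ(b,.055).round(4))
    m=(z>.145)&(z<.185)&(np.hypot(x-.45,y-.32)<.09);q=P[m]
    m2=(z>.15)&near&(S<60);q=P[m2];q=q[q[:,2]>np.percentile(q[:,2],80)-.003];print('rim',circ(q).round(4),q[:,2].mean())
    ims.append(cv2.resize(d['img'][200:384,230:450] if n=='scene' else d['img'][190:310,60:203],(396,331)))
    A=np.c_[q[:,:2],np.ones(len(q))];c=np.linalg.lstsq(A,q[:,2],rcond=None)[0];print('rim plane',c)
cv2.imwrite('pics/c11.png',np.hstack(ims))
```

```text
t 40.7 pos [0.4359 0.384  0.1314] bay [-0.1602  0.2807] w 0.163 F [-0.4  0.2 -1.9] J [ 0.794  0.251  1.631 -0.428  1.571  0.658]
[[0.979, 0.101, -0.175], [0.202, -0.49, 0.848], [-0.0, -0.866, -0.5]]
scene mat 780 [ 0.398  0.254 -0.006] [0.526 0.364 0.011] [0.4571 0.3127 0.0026]
circle fit [0.4535 0.3095 0.05  ]
rim [0.4539 0.3142 0.048 ] 0.16027696393222937
rim plane [-0.01902753  0.05112008  0.15261899]
top mat 821 [ 0.395  0.253 -0.004] [0.54  0.339 0.01 ] [0.4461 0.2929 0.0024]
circle fit [0.4479 0.3078 0.05  ]
rim [0.444  0.3326 0.0583] 0.16238670885806578
rim plane [-0.02580137  0.07666287  0.14712805]
```

View pics/c11.png

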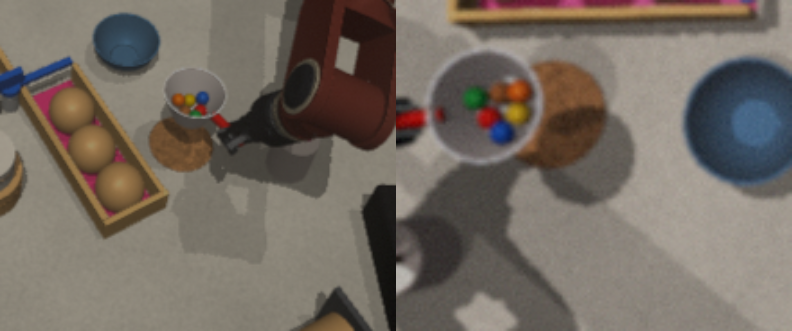

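All six beads are in the lifted scoop, and the mat centre is at about (0.451, 0.309). The scoop was standing about 7 mm from that. Working out the carry and the pour increments.

Run:
```python
from plan import *
s,M=st()
bs=[]
for n,f in(('scene','s11'),('top','t11')):
    P=cloud(dict(np.load(f'pics/{f}.npz')));x,y,z=P[...,0],P[...,1],P[...,2]
    m=(z>.048)&(z<.06)&(np.hypot(x-.444,y-.104)<.11);c=circ(P[m]);print(n,c.round(4));bs.append(c[:2])
b=np.mean(bs,0)
T=toolM(0,-np.pi/6,0)
# lip in tool coords rel TCP
lip=T.T@(np.array([0,-.13,.015])) - np.array([0,PZ*-1,0]) 
print('lip tool',lip.round(4),'lip world now',(s['tool_pos']+M@lip).round(4))
def tgt(lipz,th):
    S=S0@E('x',th).as_matrix();Mt=S@T;L=np.r_[b+.012*S0[:2,1],lipz];return L-Mt@lip,Mt
p,Mt=tgt(.175,0);print('A shift',(M.T@(p-s['tool_pos'])/.025).round(2))
for d in(1,.5):
    print(d,'per row shift',((lip-E('x',np.deg2rad(5*d)).as_matrix()@lip)/.025).round(3))
q=s['joint_pos']
for th,z in((0,.175),(25,.175),(50,.14),(75,.085),(90,.085),(108,.085)):
    p,Mt=tgt(z,np.deg2rad(th));q,e=ik(p,Mt,q);print(th,p.round(3),q.round(2),round(e,4))
for z0 in(50,75): print(z0,'down in tool axes',((S0@E('x',np.deg2rad(z0)).as_matrix()@T).T@[0,0,-1]).round(2))
```

```text
t 40.8 pos [0.4357 0.3837 0.1307] bay [-0.1605  0.2804] w 0.168 F [-0.3 -0.1 -2.1] J [ 0.794  0.252  1.631 -0.428  1.571  0.658]
[[0.979, 0.1, -0.176], [0.202, -0.491, 0.848], [-0.001, -0.866, -0.501]]
scene [0.4474 0.1043 0.0588]
top [0.442  0.1027 0.0587]
lip tool [ 0.      0.0333 -0.1201] lip world now [0.4601 0.2655 0.1619]
A shift [-1.91  2.42 -5.23]
1 per row shift [ 0.    -0.414 -0.134]
0.5 per row shift [ 0.    -0.208 -0.063]
0 [0.418 0.233 0.144] [ 0.62 -0.04  1.93 -0.48  1.5   0.51] 0.0
25 [0.418 0.235 0.198] [ 0.41 -0.26  1.96 -0.09  1.46  0.22] 0.0
50 [0.422 0.215 0.212] [ 0.1  -0.34  2.03  0.35  1.5  -0.13] 0.0
75 [0.43  0.175 0.193] [-0.2  -0.22  2.08  0.71  1.64 -0.48] 0.0
90 [0.436 0.146 0.206] [-0.34 -0.1   2.05  0.87  1.8  -0.61] 0.0
108 [0.444 0.108 0.209] [-0.45  0.1   2.01  1.01  1.99 -0.73] 0.0
50 down in tool axes [ 0.    0.94 -0.34]
75 down in tool axes [ 0.    0.71 -0.71]
```

Request:
drive_tool:
  motion:
    - [[-0.2,0.25,-0.5],[0,0,0],1]
    - [[-0.2,0.25,-0.6],[0,0,0],1]
    - [[-0.25,0.3,-0.7],[0,0,0],1]
    - [[-0.25,0.3,-0.7],[0,0,0],1]
    - [[-0.25,0.3,-0.7],[0,0,0],1]
    - [[-0.25,0.3,-0.7],[0,0,0],1]
    - [[-0.25,0.3,-0.6],[0,0,0],1]
    - [[-0.15,0.2,-0.4],[0,0,0],1]
    - [[-0.1,0.2,-0.3],[0,0,0],1]
    - [[0,0,0],[0,0,0],1]
    - [[0,0,0],[0,0,0],1]

```text
time: 41.9
tool_pos: [0.4185, 0.235, 0.1445]
tool_rot: [-0.498, 0.861, 0.088, -0.051]
contact_force: [0.5, 0.3, -2.6]
gripper_width: 0.163
```

Request:
drive_tool:
  motion:
    - [[0,-0.21,-0.06],[0.5,0,0],1]
    - [[0,-0.21,-0.06],[0.5,0,0],1]
    - [[0,-0.41,-0.13],[1,0,0],1]
    - [[0,-0.41,-0.13],[1,0,0],1]
    - [[0,-0.41,-0.13],[1,0,0],1]
    - [[0,-0.41,-0.13],[1,0,0],1]
    - [[0,-0.41,-0.13],[1,0,0],1]
    - [[0,-0.41,-0.13],[1,0,0],1]
    - [[0,-0.41,-0.13],[1,0,0],1]
    - [[0,-0.21,-0.06],[0.5,0,0],1]
    - [[0,-0.21,-0.06],[0.5,0,0],1]
    - [[0,0,0],[0,0,0],1]

```text
time: 43.1
tool_pos: [0.4216, 0.2218, 0.2389]
tool_rot: [0.789, -0.606, -0.062, 0.08]
contact_force: [0.1, 0.2, -2.0]
gripper_width: 0.168
```

Run:
```python
from plan import *
s,M=st()
T=toolM(0,-np.pi/6,0);lip=np.array([0,.0333,-.1201])
print('lip',(s['tool_pos']+M@lip).round(4),'scoop tilt',np.rad2deg(np.arccos((M@T.T)[2,2])))
ims=[]
for n,f in(('scene','s12'),('top','t12')):
    d=grab(n,f);P=cloud(d);x,y,z=P[...,0],P[...,1],P[...,2]
    m=(z>.048)&(z<.06)&(np.hypot(x-.444,y-.104)<.11);c=circ(P[m]);print(n,c.round(4))
    ims.append(cv2.resize(d['img'][150:350,220:440] if n=='scene' else d['img'][170:310,60:214],(396,360)))
cv2.imwrite('pics/c12.png',np.hstack(ims))
```

```text
t 43.1 pos [0.4216 0.2218 0.2389] bay [-0.1797  0.1191] w 0.168 F [ 0.1  0.2 -2. ] J [ 0.172 -0.355  1.981  0.261  1.525 -0.043]
[[0.98, -0.051, -0.194], [0.201, 0.253, 0.946], [0.0, -0.966, 0.258]]
lip [0.4432 0.1166 0.1758] scoop tilt 44.94215286411366
scene [0.4477 0.1048 0.0587]
top [0.4421 0.1029 0.0588]
```

View pics/c12.png

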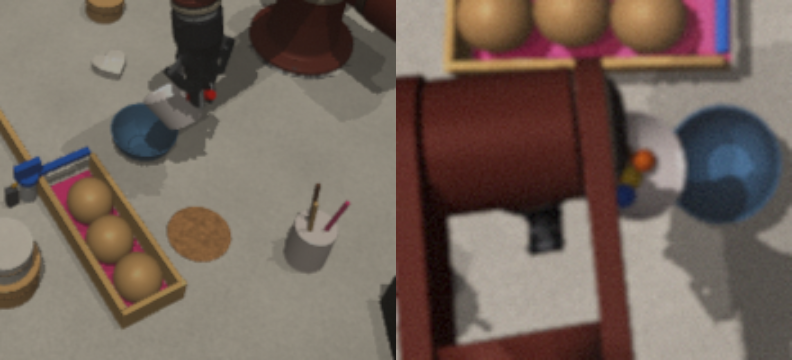

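The lip is over the bowl, 12 mm behind its centre, the beads are held, and the bowl is unmoved. Lowering and tipping on.

Request:
drive_tool:
  motion:
    - [[0,0.48,-0.12],[0,0,0],1]
    - [[0,0.68,-0.18],[0,0,0],1]
    - [[0,0.68,-0.18],[0,0,0],1]
    - [[0,0.68,-0.18],[0,0,0],1]
    - [[0,0.3,-0.08],[0,0,0],1]
    - [[0,-0.41,-0.13],[1,0,0],1]
    - [[0,-0.41,-0.13],[1,0,0],1]
    - [[0,-0.41,-0.13],[1,0,0],1]
    - [[0,-0.21,-0.06],[0.5,0,0],1]
    - [[0,-0.21,-0.06],[0.5,0,0],1]
    - [[0,-0.21,-0.06],[0.5,0,0],1]
    - [[0,-0.21,-0.06],[0.5,0,0],1]

```text
time: 44.4
tool_pos: [0.4282, 0.1874, 0.205]
tool_rot: [0.902, -0.42, -0.043, 0.092]
contact_force: [0.5, -0.2, -1.7]
gripper_width: 0.166
```

Request:
drive_tool:
  motion:
    - [[0,-0.21,-0.06],[0.5,0,0],1]
    - [[0,-0.21,-0.06],[0.5,0,0],1]
    - [[0,-0.21,-0.06],[0.5,0,0],1]
    - [[0,-0.21,-0.06],[0.5,0,0],1]
    - [[0,-0.21,-0.06],[0.5,0,0],1]
    - [[0,-0.21,-0.06],[0.5,0,0],1]
    - [[0,-0.21,-0.06],[0.5,0,0],1]
    - [[0,-0.21,-0.06],[0.5,0,0],1]
    - [[0,-0.21,-0.06],[0.5,0,0],1]
    - [[0,-0.21,-0.06],[0.5,0,0],1]
    - [[0,-0.21,-0.06],[0.5,0,0],1]
    - [[0,-0.21,-0.06],[0.5,0,0],1]

```text
time: 45.6
tool_pos: [0.4406, 0.1275, 0.2277]
tool_rot: [0.98, -0.171, -0.018, 0.1]
contact_force: [-0.3, 0.4, -0.8]
gripper_width: 0.164
```

Request:
drive_tool:
  motion:
    - [[0,-0.41,-0.13],[1,0,0],1]
    - [[0,-0.21,-0.06],[0.5,0,0],1]
    - [[0,0,0],[0,0,0],1]
    - [[0,0,0],[0,0,0],1]
    - [[0,0,0],[0,0,0],1]
    - [[0,0,0],[0,0,0],1]

```text
time: 46.2
tool_pos: [0.4438, 0.1125, 0.2286]
tool_rot: [0.989, -0.109, -0.012, 0.101]
contact_force: [0.4, -0.8, -1.1]
gripper_width: 0.167
```

Run:
```python
from plan import *
s,M=st()
T=toolM(0,-np.pi/6,0);lip=np.array([0,.0333,-.1201])
S=M@T.T
print('lip',(s['tool_pos']+M@lip).round(4),'scoop tilt',np.rad2deg(np.arccos(S[2,2])))
ims=[]
for n,f in(('scene','s13'),('top','t13')):
    d=grab(n,f)
    ims.append(cv2.resize(d['img'][150:350,220:440] if n=='scene' else d['img'][170:310,60:214],(396,360)))
cv2.imwrite('pics/c13.png',np.hstack(ims))
```

```text
t 46.2 pos [0.4438 0.1125 0.2286] bay [-0.161   0.0091] w 0.167 F [ 0.4 -0.8 -1.1] J [-0.443  0.061  2.005  1.027  1.998 -0.692]
[[0.979, -0.198, -0.045], [0.203, 0.956, 0.213], [0.001, -0.217, 0.976]]
lip [0.4426 0.1188 0.1041] scoop tilt 107.43845802960196
```

View pics/c13.png

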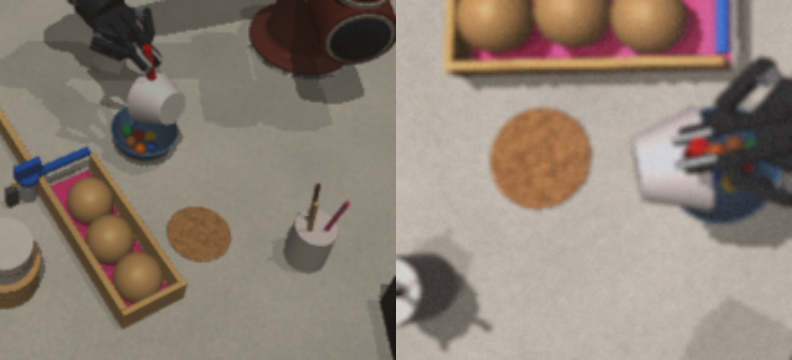

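The beads are in the bowl and the cup looks empty. Lifting, turning the scoop upright and bringing it back.

Request:
drive_tool:
  motion:
    - [[0,-0.17,0.78],[0,0,0],1]
    - [[0,-0.17,0.78],[0,0,0],1]
    - [[0,-0.17,0.78],[0,0,0],1]
    - [[0,0.42,0.1],[-1,0,0],1]
    - [[0,0.42,0.1],[-1,0,0],1]
    - [[0,0.42,0.1],[-1,0,0],1]
    - [[0,0.42,0.1],[-1,0,0],1]
    - [[0,0.42,0.1],[-1,0,0],1]
    - [[0,0.42,0.1],[-1,0,0],1]
    - [[0,0.42,0.1],[-1,0,0],1]
    - [[0,0.42,0.1],[-1,0,0],1]
    - [[0,0.42,0.1],[-1,0,0],1]

```text
time: 47.5
tool_pos: [0.4252, 0.2005, 0.2574]
tool_rot: [0.871, -0.48, -0.05, 0.089]
contact_force: [0.1, -0.2, -0.9]
gripper_width: 0.167
```

Request:
drive_tool:
  motion:
    - [[0,0.42,0.1],[-1,0,0],1]
    - [[0,0.42,0.1],[-1,0,0],1]
    - [[0,0.42,0.1],[-1,0,0],1]
    - [[0,0.42,0.1],[-1,0,0],1]
    - [[0,0.42,0.1],[-1,0,0],1]
    - [[0,0.42,0.1],[-1,0,0],1]
    - [[0,0.42,0.1],[-1,0,0],1]
    - [[0,0.42,0.1],[-1,0,0],1]
    - [[0,0.42,0.1],[-1,0,0],1]
    - [[0,0.42,0.1],[-1,0,0],1]
    - [[0,0.42,0.1],[-1,0,0],1]
    - [[0,0.42,0.1],[-1,0,0],1]

```text
time: 48.7
tool_pos: [0.4172, 0.2389, 0.1395]
tool_rot: [-0.515, 0.851, 0.087, -0.053]
contact_force: [-0.1, -0.2, -1.4]
gripper_width: 0.169
```

Request:
drive_tool:
  motion:
    - [[0,0.21,0.05],[-0.5,0,0],1]
    - [[0,0,0],[0,0,0],1]
    - [[0,0,0],[0,0,0],1]

```text
time: 49.0
tool_pos: [0.4177, 0.2373, 0.1343]
tool_rot: [-0.498, 0.861, 0.088, -0.051]
contact_force: [-0.4, -0.1, -0.7]
gripper_width: 0.167
```

Run:
```python
from plan import *
g=np.load('grasp.npz');p=g['p']+[0,-.005,.06];need(p,g['M'])
ims=[]
for n,f in(('scene','s14'),('top','t14')):
    d=grab(n,f)
    P=cloud(d);x,y,z=P[...,0],P[...,1],P[...,2]
    m=(z>.048)&(z<.06)&(np.hypot(x-.444,y-.104)<.11);c=circ(P[m]);print(n,c.round(4))
    ims.append(cv2.resize(d['img'][150:350,220:440] if n=='scene' else d['img'][170:310,60:214],(396,360)))
cv2.imwrite('pics/c14.png',np.hstack(ims))
```

```text
t 49.0 pos [0.4177 0.2373 0.1343] bay [-0.1832  0.1346] w 0.167 F [-0.4 -0.1 -0.7] J [ 0.627 -0.027  1.927 -0.474  1.485  0.523]
[[0.979, 0.101, -0.176], [0.202, -0.489, 0.849], [-0.0, -0.867, -0.499]]
shift units [ 1.91 -1.29  5.53] rot units [-0.01  0.01 -0.03]
scene [0.4472 0.1046 0.0589]
top [0.442  0.1027 0.0588]
```

View pics/c14.png

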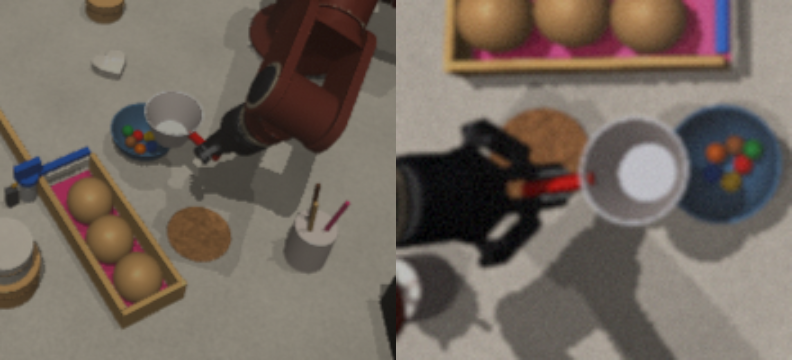

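All six beads are in the bowl, the scoop is empty and the bowl hasn't moved. Carrying the scoop back over the mat.

Request:
drive_tool:
  motion:
    - [[0.1,-0.07,0.3],[0,0,0],1]
    - [[0.2,-0.14,0.6],[0,0,0],1]
    - [[0.2,-0.14,0.6],[0,0,0],1]
    - [[0.2,-0.14,0.6],[0,0,0],1]
    - [[0.2,-0.14,0.6],[0,0,0],1]
    - [[0.2,-0.14,0.6],[0,0,0],1]
    - [[0.2,-0.14,0.6],[0,0,0],1]
    - [[0.2,-0.14,0.6],[0,0,0],1]
    - [[0.2,-0.14,0.6],[0,0,0],1]
    - [[0.2,-0.1,0.4],[0,0,0],1]
    - [[0,0,0],[0,0,0],1]
    - [[0,0,0],[0,0,0],1]

```text
time: 50.3
tool_pos: [0.4373, 0.3788, 0.0936]
tool_rot: [-0.497, 0.862, 0.088, -0.051]
contact_force: [-0.8, -0.2, -1.9]
gripper_width: 0.166
```

Run:
```python
from plan import *
g=np.load('grasp.npz');p=g['p']+[0,-.005,.0];need(p,g['M'])
for n,f in(('scene','s15'),('top','t15')):
    P=cloud(grab(n,f));x,y,z=P[...,0],P[...,1],P[...,2]
    m=(z>.105)&(z<.14)&(np.hypot(x-.45,y-.31)<.062);q=P[m];ang=np.arctan2(q[:,1]-.31,q[:,0]-.45)
    # rim: highest point per angular bin
    k=np.digitize(ang,np.linspace(-np.pi,np.pi,25));r=np.array([q[k==i][q[k==i][:,2].argmax()] for i in range(1,25) if (k==i).sum()>3])
    A=np.c_[r[:,:2]-[.45,.31],np.ones(len(r))];print(n,'rim plane',np.linalg.lstsq(A,r[:,2],rcond=None)[0].round(4),circ(r).round(4))
```

```text
t 50.3 pos [0.4373 0.3788 0.0936] bay [-0.1591  0.2755] w 0.166 F [-0.8 -0.2 -1.9] J [ 0.787  0.288  1.656 -0.431  1.512  0.679]
[[0.979, 0.101, -0.175], [0.202, -0.49, 0.848], [0.0, -0.866, -0.5]]
shift units [-0.01  2.07  1.25] rot units [ 0.01  0.01 -0.02]
scene rim plane [-0.0064  0.0136  0.1245] [0.4566 0.3097 0.0478]
top rim plane [0.0084 0.0165 0.1237] [0.4495 0.3058 0.0476]
```

Request:
drive_tool:
  motion:
    - [[0,0.43,0.25],[0,0,0],1]
    - [[0,0.43,0.25],[0,0,0],1]
    - [[0,0.43,0.25],[0,0,0],1]
    - [[0,0.3,0.18],[0,0,0],1]
    - [[0,0.2,0.13],[0,0,0],1]
    - [[0,0.15,0.09],[0,0,0],1]
    - [[0,0.1,0.06],[0,0,0],1]
    - [[0,0,0],[0,0,0],1]
    - [[0,0,0],[0,0,0],1]

```text
time: 51.3
tool_pos: [0.4373, 0.3799, 0.0346]
tool_rot: [-0.498, 0.861, 0.088, -0.051]
contact_force: [-0.5, -0.3, -1.5]
gripper_width: 0.168
```

```bash
python3 -c "
from plan import *
st()"
```

```text
t 51.3 pos [0.4373 0.3799 0.0346] bay [-0.1591  0.2766] w 0.168 F [-0.5 -0.3 -1.5] J [ 0.788  0.366  1.67  -0.435  1.427  0.719]
[[0.979, 0.102, -0.175], [0.202, -0.489, 0.848], [0.001, -0.866, -0.5]]
```

Still 1–2 mm up. A final small lowering, then release and back off along the tool axis.

Request:
drive_tool:
  motion:
    - [[0,0.05,0.03],[0,0,0],1]
    - [[0,0.03,0.02],[0,0,0],1]
    - [[0,0,0],[0,0,0],1]
    - [[0,0,0],[0,0,0],0.4]
    - [[0,0,0],[0,0,0],0]
    - [[0,0,0],[0,0,0],-0.2]
    - [[0,0,0],[0,0,0],-0.2]
    - [[0,0,0],[0,0,0],-0.2]
    - [[0,0,0],[0,0,0],-0.2]

```text
time: 52.2
tool_pos: [0.4369, 0.3796, 0.0316]
tool_rot: [-0.497, 0.862, 0.088, -0.051]
contact_force: [0.8, -0.2, -0.3]
gripper_width: 0.599
```

Request:
drive_tool:
  motion:
    - [[0,-0.5,0],[0,0,0],-0.2]
    - [[0,-1,0],[0,0,0],-0.2]
    - [[0,-1,0],[0,0,0],-0.2]
    - [[0,-1,0],[0,0,0],-0.2]
    - [[0,-1,0],[0,0,0],-0.2]
    - [[0,-1,0],[0,0,0],-0.2]
    - [[0,-1,0],[0,0,0],-0.2]
    - [[0,0,0],[0,0,0],-0.2]
    - [[0,0,0],[0,0,0],-0.2]

```text
time: 53.1
tool_pos: [0.4205, 0.4597, 0.173]
tool_rot: [-0.498, 0.861, 0.089, -0.051]
contact_force: [-0.4, -0.5, -0.6]
gripper_width: 0.596
```

Run:
```python
from plan import *
st();ims=[]
for n,f in(('scene','s16'),('top','t16')):
    d=grab(n,f);P=cloud(d);x,y,z=P[...,0],P[...,1],P[...,2];print(n);balls(d)
    H,S,V=cv2.split(cv2.cvtColor(d['img'],cv2.COLOR_BGR2HSV))
    m=(z>.048)&(z<.06)&(np.hypot(x-.444,y-.104)<.11);print('bowl',circ(P[m]).round(4))
    m=(z>.045)&(z<.085)&(np.hypot(x-.45,y-.31)<.062);q=P[m];ang=np.arctan2(q[:,1]-.31,q[:,0]-.45)
    k=np.digitize(ang,np.linspace(-np.pi,np.pi,25));r=np.array([q[k==i][q[k==i][:,2].argmax()] for i in range(1,25) if (k==i).sum()>3])
    A=np.c_[r[:,:2]-[.45,.31],np.ones(len(r))];print('rim plane',np.linalg.lstsq(A,r[:,2],rcond=None)[0].round(4),circ(r).round(4))
    m=(H>95)&(H<125)&(S>110)&(V>40)&(z>.045)&(z<.075)&(x>.5)&(y>0)&(y<.2);q=P[m]
    print('gate arm',[tob(v).round(3) for v in (q[q[:,0].argmin()],q[q[:,0].argmax()])])
    ims.append(cv2.resize(d['img'][100:350,150:425] if n=='scene' else d['img'][100:310,60:291],(396,360)))
cv2.imwrite('pics/c16.png',np.hstack(ims))
```

```text
t 53.1 pos [0.4205 0.4597 0.173 ] bay [-0.1732  0.3568] w 0.596 F [-0.4 -0.5 -0.6] J [ 0.885  0.324  1.468 -0.402  1.687  0.703]
[[0.979, 0.102, -0.175], [0.203, -0.489, 0.849], [0.001, -0.866, -0.499]]
scene
ball bay [-0.      0.0799] z 0.0394 n 373
ball bay [0.0092 0.1609] z 0.0396 n 417
ball bay [0.0051 0.2443] z 0.0392 n 467
bowl [0.4477 0.1048 0.0588]
rim plane [0.0067 0.004  0.0652] [0.4571 0.3103 0.0476]
gate arm [array([-0.044, -0.001]), array([0.096, 0.004])]
top
ball bay [0.0037 0.1612] z 0.0389 n 556
ball bay [-2.000e-04  2.429e-01] z 0.0388 n 556
ball bay [-0.0052  0.0801] z 0.0389 n 545
bowl [0.442  0.1027 0.0587]
rim plane [ 0.0114 -0.0076  0.0647] [0.4499 0.3071 0.048 ]
gate arm [array([-0.047, -0.002]), array([ 0.085, -0.013])]
```

View pics/c16.png

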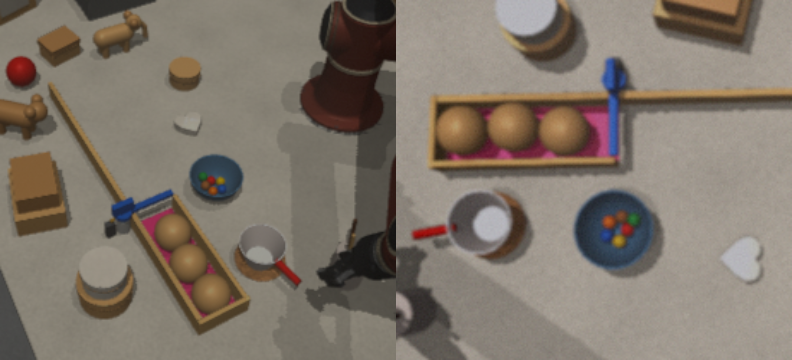

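Everything is in place: three balls behind the shut gate, six beads in the bowl, and the scoop level about 3 mm from the mat's centre. Handing in.

```bash
python3 -c "
from plant import manip
print(manip.job_done())"
```

```text
the job is handed in; nothing more can be done
None
```

The job is finished and handed in, about 53 s into the 210 s allowed; no verdict came back.

I rolled the three kraft balls one at a time along the lane into the pen, cradled between half-open fingers and never lifted. I then turned the blue knob about 90° clockwise, tipped the scoop to about 107° over the bowl and set it back on its mat.

Last checks, from both cameras after the arm had backed off:
- **Balls:** bay y is about 80, 161 and 244 mm. Bay x is within 10 mm of the lane's middle, and the centres are about 39 mm high.
- **Gate:** the arm lies across the mouth at bay y ≈ 0. I judged it shut from the pictures, because the joint angle cannot be read directly.
- **Beads:** all six are visible in the bowl, which stayed where it was.
- **Scoop:** empty, upright (rim level within about 0.015 rad), and about 3 mm from the mat's centre.
- **Robot:** open, clear of everything, with no contact force.
- **Other goods:** they look unmoved in the pictures, but I did not measure them.

The two cameras disagree by about 5 mm in x; I used their mean, and every margin is wider than that. Some automatic colour fits failed along the way (the mat on the first try, the gate arm once in the top view), so I went by later fits and the pictures instead.

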